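# Fetch the soldered board from its clamp cradle

## Task

Fetch the green board on its grey carrier from the cradle: first stand the amber bottle and the jar in the blue side tray, then lift the red clamp bar well up, draw the carrier by its orange block straight forward out of the rails and lay it flat and square in the middle of the yellow tray. Only after that, fold the bar fully down again and stand the bottle and the jar upright back on the cradle, each on the mark where it stood at the start. Do not tip anything over and leave the pliers and the marker alone.

Things in the scene. Friction and masses are not known exactly. Their poses are not given: they have to be found in the camera images.
- cradle: Fixed grey plate 225x166x6 mm; origin: centre of underside, x from front to back. In its frame (mm): bottle and jar stand on round marks near (-74, +-48), either on either; rails x 29..77, top z 18, lips overhang both carrier edges by 4.5, 2 play above and beside. Carrier lies on the plate, centre (35, 0); drawn 50 or more straight to -x it is clear of the lips and can be lifted.
- clamp (a joint): Red clamp bar hinged at the back of the cradle, rad: 0 = down (its foot drops in front of the green board and blocks the carrier), 1.5 = end stop, folded up and back. The hinge line runs along the cradle's y through (102, 0, 18) mm of its frame. It is stiff (about 1.5 N at the knob) and stays where it is left; it lags up to 0.15 rad behind the fingers.
- clamp_knob (a point): Centre of the black knob, a short round bar along the cradle's y, 24 mm long, 22 mm across, on the free end of the clamp bar; when down, 79 mm in front of and 44 mm above the hinge line (62 mm above the bench). The bar beneath is 14 mm wide in y, its foot 30 mm. Pinched by its flat ends (along y), the knob can turn between the fingers while it is led round the hinge.
- carrier: Loose grey carrier plate 80 (x) x 66 (y) x 6 mm, 100 g and more, with a green circuit board 36 x 50 mm (up to 15 mm above the underside) fixed on its rear half. Origin at the centre of its underside; x towards the board's end. Orange grip block on its front half, centre at x = -30 mm, 18 mm long in x, 16 mm wide in y, from 6 to 39 mm above the underside.
- flux_bottle: Loose amber bottle with white label and black nozzle: body 33 mm across and 68 mm high, 90 mm with its nozzle. Origin at the centre of its underside, z up.
- jar: Loose cream jar with a white screw lid, 59 mm across, 58 mm high. Origin at the centre of its underside, z up.
- side_tray: Fixed open blue tray, outside 155 (x) x 125 (y) x 9 mm, walls and floor about 4 mm. Origin at the centre of its underside. Bottle and jar fit in it side by side, along x.
- out_tray: Fixed open yellow tray, outside 118 (x) x 104 (y) x 9 mm, walls and floor about 4 mm. Origin at the centre of its underside. The carrier goes with its long side along the tray's long side (x), either end first.
- flush_cutter: Bystander: blue-handled side cutters, 55 x 125 x 11 mm, lying on the bench; origin at the centre of the underside.
- marker_red: Bystander: white marker pen with a red cap, 13 x 133 x 14 mm, lying on the bench; origin at the centre of the underside.
Not all that is in view belongs to the job. Leave any brown or pink look-alike of the jar alone.

How it is judged:
On the way, in this order (a step that is already met when the one before it is completed fails the run):
1. bottle and jar both stand upright and released in the blue side tray, the carrier still in the cradle under the lowered bar (x of flux_bottle in the frame of side_tray between -0.064 and 0.064 m and y of flux_bottle in the frame of side_tray between -0.048 and 0.048 m and z of flux_bottle in the frame of side_tray between -0.01 and 0.012 m and angle between each of flux_bottle, jar's own z axis and vertical below 0.1 rad and x of jar in the frame of side_tray between -0.064 and 0.064 m and y of jar in the frame of side_tray between -0.048 and 0.048 m and z of jar in the frame of side_tray between -0.01 and 0.012 m and contact force between the fingers and flux_bottle below 0.1 N and contact force between the fingers and jar below 0.1 N and x of carrier in the frame of cradle between 0.02 and 0.05 m and y of carrier in the frame of cradle between -0.02 and 0.02 m and z of carrier in the frame of cradle between -0.01 and 0.015 m and value of joint clamp below 0.3 rad), for 0.2 s.
2. clamp bar lifted to at least 1.0 rad, bottle and jar still in the side tray, the carrier still in the cradle (x of flux_bottle in the frame of side_tray between -0.064 and 0.064 m and y of flux_bottle in the frame of side_tray between -0.048 and 0.048 m and z of flux_bottle in the frame of side_tray between -0.01 and 0.012 m and angle between each of flux_bottle, jar's own z axis and vertical below 0.1 rad and x of jar in the frame of side_tray between -0.064 and 0.064 m and y of jar in the frame of side_tray between -0.048 and 0.048 m and z of jar in the frame of side_tray between -0.01 and 0.012 m and x of carrier in the frame of cradle between 0.02 and 0.05 m and y of carrier in the frame of cradle between -0.02 and 0.02 m and z of carrier in the frame of cradle between -0.01 and 0.015 m and value of joint clamp above 1 rad), for 0.2 s.
3. carrier drawn at least 35 mm forward along the cradle, flat between the rails, bar still up, bottle and jar still in the side tray (x of flux_bottle in the frame of side_tray between -0.064 and 0.064 m and y of flux_bottle in the frame of side_tray between -0.048 and 0.048 m and z of flux_bottle in the frame of side_tray between -0.01 and 0.012 m and angle between each of flux_bottle, jar's own z axis and vertical below 0.1 rad and x of jar in the frame of side_tray between -0.064 and 0.064 m and y of jar in the frame of side_tray between -0.048 and 0.048 m and z of jar in the frame of side_tray between -0.01 and 0.012 m and x of carrier in the frame of cradle between -0.08 and 0 m and y of carrier in the frame of cradle between -0.02 and 0.02 m and z of carrier in the frame of cradle between -0.01 and 0.02 m and value of joint clamp above 0.8 rad).
4. carrier laid flat and released in the yellow tray, bar still up, bottle and jar still in the side tray (x of flux_bottle in the frame of side_tray between -0.064 and 0.064 m and y of flux_bottle in the frame of side_tray between -0.048 and 0.048 m and z of flux_bottle in the frame of side_tray between -0.01 and 0.012 m and angle between each of flux_bottle, jar's own z axis and vertical below 0.1 rad and x of jar in the frame of side_tray between -0.064 and 0.064 m and y of jar in the frame of side_tray between -0.048 and 0.048 m and z of jar in the frame of side_tray between -0.01 and 0.012 m and x of carrier in the frame of out_tray between -0.015 and 0.015 m and y of carrier in the frame of out_tray between -0.015 and 0.015 m and z of carrier in the frame of out_tray between -0.01 and 0.01 m and angle between the x axis of carrier and the x axis of out_tray, either way round below 0.2 rad and angle between carrier's own z axis and vertical below 0.08 rad and contact force between the fingers and carrier below 0.1 N and value of joint clamp above 0.8 rad), for 0.2 s.
At the end, for the whole second after the job is handed in: Carrier flat in the yellow tray, centre within 15 mm along each tray axis, long side within 0.2 rad of the tray's; clamp bar below 0.12 rad; bottle and jar upright, each within 15 mm of where it stood at the start; all released and at rest (x of carrier in the frame of out_tray between -0.015 and 0.015 m and y of carrier in the frame of out_tray between -0.015 and 0.015 m and z of carrier in the frame of out_tray between -0.01 and 0.01 m and angle between the x axis of carrier and the x axis of out_tray, either way round below 0.2 rad and angle between each of carrier, flux_bottle, jar's own z axis and vertical below 0.08 rad and contact force between the fingers and carrier below 0.1 N and value of joint clamp below 0.12 rad and distance of each of flux_bottle, jar from where it was at the start of the episode below 0.015 m and linear speed of each of flux_bottle, jar, carrier below 0.02 m/s and contact force between the fingers and flux_bottle below 0.1 N and contact force between the fingers and jar below 0.1 N and contact force between the fingers and cradle below 0.1 N); the robot touches nothing.
It fails at once if pliers or marker moved more than 25 mm (distance of any of flush_cutter, marker_red from where it was at the start of the episode above 0.025 m).
It fails at once if bottle, jar or carrier tipped by more than 0.7 rad (angle between any of flux_bottle, jar, carrier's own z axis and vertical above 0.7 rad).
It also fails if it takes over 147 s, if anything falls off the work surface, if the arm or the gripper's body presses on something with over 40 N, if the wrist force passes 120 N, or if a joint passes its speed limit or range.

## Robot

A 6-joint arm with a two-finger parallel gripper is mounted at the origin on a cart in front of the work surface, level with it; the furniture and walls round the work are solid. World frame = base frame: x ahead of the robot, y to its left, z up, the work surface at z = 0. Lengths are in m, angles in rad, forces in N, time in s.
With the tool pointing down it reaches from about 0.375 to 0.975 m from the base axis. Payload 3.8 kg.
Tool frame: the origin (TCP) lies at the very end of the fingers, on their centre line; the grasp point (between the pads) lies 19 mm behind it; z points along the fingers, y is the line along which they close (so a half turn about z gives the same grasp; the last joint's range is limited). The gripper opens to 85 mm and grips with 20 to 120 N. Pads are 22 mm wide; open, the fingers measure 114 mm over their backs; the gripper's body (76 mm by 85 mm) begins 54 mm behind the grasp point. The pads swing forward as they close: fully open they stand 13 mm farther back than shut.
Start: joints at [1.091, 0.264, 1.604, -0, 1.274, -0.037], TCP at [0.289, 0.61, 0.231] pointing down, gripper open.
Joint ranges: [-2.63, 2.63], [-0.94, 2.18], [0.31, 2.57], [-1.31, 4.45], [0, 2.66], [-2.55, 2.55]. Speed limits (rad/s): [2.57, 2.57, 3.14, 3.14, 3.14, 3.14].

## Interface

Orientations are given as a rotation vector (axis times angle).
In Python, from workcell import read_state, read_camera, calibration, finish_job gives the robot as it stands.
- The arm moves only by the tool step_arm, never from a script. Its argument "commands" is a list of rows, each an object of numbers: "fingers": the gripper's target within -1 to 1 (shut at 1, half-way at 0, fully open at -1); "dx", "dy", "dz": the shift along the tool's x, y, z in m; "roll": the turn about the tool's z in degrees. In form: [{"fingers": .., "dx": .., "dy": .., "dz": .., "roll": ..}, ...]. A call has 1 to 8 rows; each row is the pose to reach, as a shift and turn from the pose commanded when the call began, along the tool's axes at that moment; what a row does not reach only later rows make up. A row lasts 1/8 s, in which the tool goes at most 62.5 mm and 10.7 degrees, less where a joint would pass 70% of its speed; a pose out of reach is approached as far as the arm can. A call with a gripper value outside its range is refused whole. The fingers move at their own pace and stop on an object; "squeeze" is the grip in N (left out, the last holds). Time passes only in rows, so rows that repeat a pose let the fingers close. It gives the time, the measured TCP pose, the force, the opening and the grip force at its end, in the units of the state.
- read_state(): the state, without advancing time (a new reading comes with each control period).
- read_camera(name): name is "scene" or "top" or "wrist"; returns (picture, depth): 400x640x3 uint8, blue, green, red; 400x640 float32, m along the optical axis (not along the pixel's ray), 0 where there is no reading.
- calibration(name): a dict with "intrinsics" (3x3 intrinsics, pixels), "world_to_cam" (4x4, takes a point from world to camera coordinates). Camera axes: x right, y up, looking along -z (the intrinsics and any distortion apply to the point x, -y, -z); pixel columns grow to the right and rows downward; lengths in m; the calibration is good to about 2 mm. A picture is of the moment at which its call begins: read the wrist's pose just before it. calibration takes no time and is no camera call; for the wrist camera it gives the pose at the moment of the call.
- finish_job(): hands the job in; it is judged then, once.
The state is a dict: "time": time; "q": joint angles; "joint_vel": joint speeds; "joint_torque": joint torques, N m; "tool_pos": TCP position; "tcp_rot": TCP orientation; "wrist_force": force on the tool from outside, world axes, zero at the start; "torque": the same for the moment, N m; "width": opening from 0.0 (shut) to 1.0 (fully open); "grip_force": force on a finger pad.
Only numpy, scipy, OpenCV 4.12 (cv2) and the standard library are available. Lean on these libraries where they do the work, as an engineer would, in place of code of your own. Each camera call takes 0.05 s, during which the arm holds its last target. There are 200 camera calls.

## Working session

There is one attempt and no reset: what is moved stays moved. The work goes in short steps, Python scripts to look and compute and a tool call to move; the robot and the scene stay as the last step left them, time stands still between calls to the robot, and variables do not carry over. Pictures are saved under pics/ and viewed, at most 14 in all, crops included, and the job is handed in when it is done.

Besides the shell and the picture viewer there is one more tool, called after "Call:" by a JSON object that holds its "api" and its "payload", one argument or row to a line. step_arm: Moves the arm, as the interface text tells. Its arguments: {"type":"object","properties":{"commands":{"type":"array","items":{"type":"object","properties":{"fingers":{"type":"number"},"dx":{"type":"number"},"dy":{"type":"number"},"dz":{"type":"number"},"roll":{"type":"number"}}}},"squeeze":{"type":"number"}},"required":["commands"]}

```bash
mkdir -p pics; ls
python3 - <<'E'
from workcell import *
import cv2,numpy as np
s=read_state();print(s)
for n in("scene","top"):
    p,d=read_camera(n);cv2.imwrite(f"pics/{n}0.png",p);np.savez(f"{n}0.npz",p=p,d=d);c=calibration(n);print(c)
E
```

```text
pics
{'time': 0.0, 'q': array([ 1.09104608e+00,  2.64772976e-01,  1.60536238e+00,  7.02036158e-06,
        1.27367925e+00, -3.68858369e-02]), 'joint_vel': array([-0.00220047, -0.00199355,  0.00106246, -0.00041526,  0.00200582,
       -0.0007277 ]), 'joint_torque': array([-2.45632524e-03, -5.15123785e+01, -3.67309284e+01, -5.12149345e-04,
        1.32540800e-02,  1.75438527e-05]), 'tool_pos': array([0.28891655, 0.6092482 , 0.22995492]), 'tcp_rot': array([-0.68985551, -3.06432465,  0.00337112]), 'wrist_force': array([-0.05095945, -0.09161614, -0.89213973]), 'torque': array([-0.00930542,  0.02325068, -0.01770866]), 'grip_force': 0.0, 'width': 0.9980150944629607}
{'intrinsics': array([[441.98177004,   0.        , 318.62675769],
       [  0.        , 441.98177004, 201.71110875],
       [  0.        ,   0.        ,   1.        ]]), 'world_to_cam': array([[ 0.59319034, -0.80477851,  0.02137203, -0.41985537],
       [ 0.48540557,  0.37871197,  0.78800931, -0.27186172],
       [-0.6422668 , -0.45706542,  0.61529225, -0.95999111],
       [ 0.        ,  0.        ,  0.        ,  1.        ]])}
{'intrinsics': array([[402.53701991,   0.        , 317.90166501],
       [  0.        , 402.53701991, 195.91025254],
       [  0.        ,   0.        ,   1.        ]]), 'world_to_cam': array([[-5.52963991e-04, -9.99853694e-01,  1.70963292e-02,
        -1.11865536e-01],
       [ 9.99076785e-01,  1.82027997e-04,  4.29597982e-02,
        -5.47123738e-01],
       [-4.29566249e-02,  1.71043008e-02,  9.98930514e-01,
        -1.37643884e+00],
       [ 0.00000000e+00,  0.00000000e+00,  0.00000000e+00,
         1.00000000e+00]])}
```

View pics/top0.png

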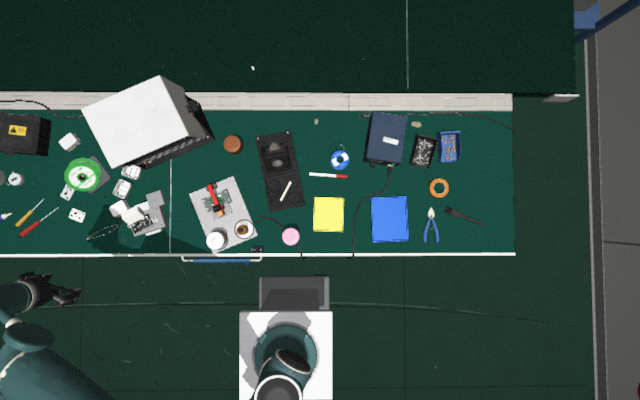

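View pics/scene0.png

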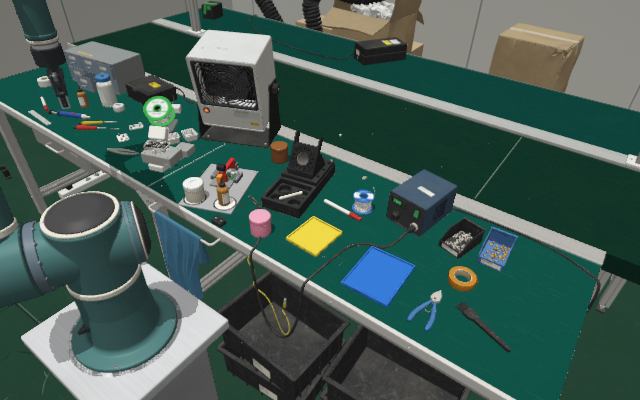

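Top: cradle at (222,212), cream jar (215,240), bottle (243,230), yellow tray (328,214), blue tray (390,219), and a marker (328,176) and pliers (431,225) to leave alone. For the jar, pink (290,236) and brown (232,144) are decoys, so the white-lidded cream one at (215,240) is my choice.

```bash
cat > h.py <<'E'
from workcell import *
import cv2,numpy as np
from scipy.spatial.transform import Rotation as R
def cloud(d,c):
    K=c["intrinsics"];v,u=np.mgrid[:d.shape[0],:d.shape[1]]
    P=np.stack([(u-K[0,2])/K[0,0]*d,-(v-K[1,2])/K[1,1]*d,-d],-1)
    T=np.linalg.inv(c["world_to_cam"]);W=P@T[:3,:3].T+T[:3,3];W[d<=0]=np.nan
    return W
def totool(p,s=None):
    s=s or read_state();return R.from_rotvec(s["tcp_rot"]).inv().apply(np.array(p)-s["tool_pos"])
def rect(W,m):
    p=W[m][:,:2];p=p[~np.isnan(p).any(1)].astype(np.float32)*1000
    return cv2.minAreaRect(p)
E
python3 - <<'E'
from h import *
z=np.load("top0.npz");W=cloud(z["d"],calibration("top"));hsv=cv2.cvtColor(z["p"],cv2.COLOR_BGR2HSV)
for n,(u,v) in dict(jar=(215,240),bottle=(243,230),yel=(328,214),blue=(390,219),knob=(212,186),cradlecorner=(250,225),pink=(290,236),bench=(270,225)).items():print(n,W[v,u].round(3))
for n,lo,hi in(("yel",(20,120,120),(35,255,255)),("blue",(105,150,100),(120,255,255))):
    m=cv2.inRange(hsv,lo,hi)
    k,l,st,c=cv2.connectedComponentsWithStats(m);i=1+st[1:,4].argmax();print(n,st[i],rect(W,l==i),np.nanmedian(W[l==i],0))
b=cv2.resize(z["p"][160:270,170:450],None,fx=2.8,fy=2.8,interpolation=cv2.INTER_CUBIC);cv2.imwrite("pics/c1.png",b)
s=read_state();print(R.from_rotvec(s["tcp_rot"]).as_matrix().round(2))
c=calibration("wrist");print(np.linalg.inv(c["world_to_cam"]).round(3),c["intrinsics"])
E
```

```text
jar [0.399 0.229 0.062]
bottle [0.432 0.136 0.064]
yel [ 0.485 -0.147  0.004]
blue [ 0.467 -0.363  0.005]
knob [0.58  0.247 0.035]
cradlecorner [0.447 0.123 0.002]
pink [ 0.412 -0.018  0.053]
bench [nan nan nan]
yel [313 197  31  35 257] ((484.49481201171875, -147.6538543701172), (105.1895523071289, 118.3791275024414), 89.9814224243164) [ 0.48473742 -0.15059164  0.00545953]
blue [ 370  196   39   47 1659] ((467.33905029296875, -360.59564208984375), (158.35829162597656, 129.87940979003906), 2.682777166366577) [ 0.46722643 -0.3598189   0.00312343]
[[-0.9   0.43 -0.  ]
 [ 0.43  0.9  -0.  ]
 [ 0.   -0.   -1.  ]]
[[ 0.428 -0.857 -0.288  0.215]
 [ 0.904  0.405  0.138  0.645]
 [-0.002 -0.319  0.948  0.372]
 [ 0.     0.     0.     1.   ]] [[345.77827923   0.         315.07621382]
 [  0.         345.77827923 201.98790888]
 [  0.           0.           1.        ]]
```

View pics/c1.png

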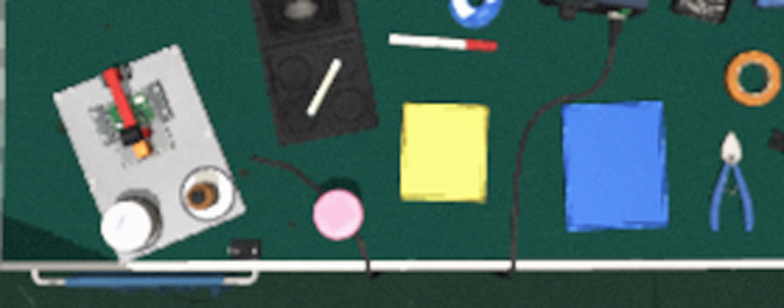

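Top crop: jar lid at (130,224), bottle in its ring at (207,193), clamp bar running (113,75)→(132,140), and orange block at (142,152). The pink jar (338,214) is a decoy. I'll move the wrist camera over the cradle.

Call:
{"api": "step_arm", "payload": {
  "commands": [
    {"dx": -0.365,"dy": -0.28,"dz": -0.07,"roll": -44,"fingers": -1},
    {"dx": -0.365,"dy": -0.28,"dz": -0.07,"roll": -44,"fingers": -1},
    {"dx": -0.365,"dy": -0.28,"dz": -0.07,"roll": -44,"fingers": -1},
    {"dx": -0.365,"dy": -0.28,"dz": -0.07,"roll": -44,"fingers": -1},
    {"dx": -0.365,"dy": -0.28,"dz": -0.07,"roll": -44,"fingers": -1},
    {"dx": -0.365,"dy": -0.28,"dz": -0.07,"roll": -44,"fingers": -1},
    {"dx": -0.365,"dy": -0.28,"dz": -0.07,"roll": -44,"fingers": -1},
    {"dx": -0.365,"dy": -0.28,"dz": -0.07,"roll": -44,"fingers": -1}
  ]
}}

```text
time: 1.1
tool_pos: [0.5, 0.1977, 0.3015]
tcp_rot: [-0.505, 3.1, -0.001]
wrist_force: [0.1, 0.9, -0.7]
width: 1.001
grip_force: 0.0
```

Run:
```python
from h import *
s=read_state();print(s["tool_pos"],s["q"],R.from_rotvec(s["tcp_rot"]).as_matrix().round(3))
c=calibration("wrist");p,d=read_camera("wrist");W=cloud(d,c);np.savez("w1.npz",p=p,W=W);cv2.imwrite("pics/w1.png",p)
```

```text
[0.49995037 0.19772059 0.30154558] [ 3.30674137e-01 -3.43561213e-02  1.80586232e+00 -6.32298520e-04
  1.36981833e+00 -1.56263425e+00] [[-0.948 -0.317  0.   ]
 [-0.317  0.948 -0.   ]
 [-0.    -0.001 -1.   ]]
```

View pics/w1.png

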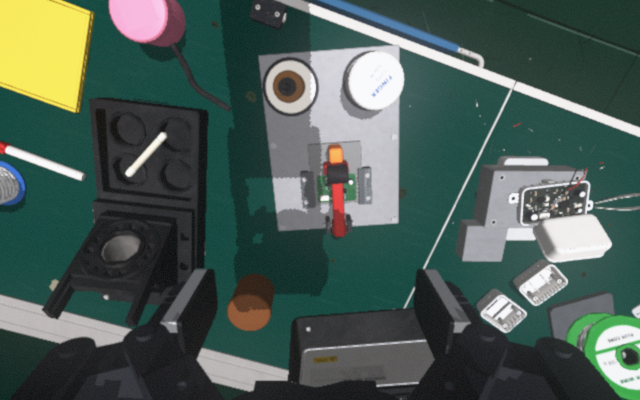

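Wrist view: cradle spans (262,50)–(398,228) with bottle (290,87), jar (374,80), knob (338,173) and orange block (335,155).

Run:
```python
from h import *
z=np.load("w1.npz");p,W=z["p"],z["W"];hsv=cv2.cvtColor(p,cv2.COLOR_BGR2HSV)
roi=np.zeros(p.shape[:2],bool);roi[35:245,250:412]=1
Z=W[...,2]
print("bench z",np.nanmedian(Z[100:200,410:440]),"plate z",np.nanmedian(Z[130:180,275:295]))
m=roi&(hsv[...,1]<70)&(hsv[...,2]>60)&(Z>0.002)&(Z<0.011)
m=cv2.morphologyEx(m.astype(np.uint8),cv2.MORPH_OPEN,np.ones((3,3)))>0
r=rect(W,m);print("plate",r,cv2.boxPoints(r).round())
def circ(n,mm):
    q=W[mm];q=q[~np.isnan(q).any(1)];(c,rad)=cv2.minEnclosingCircle(q[:,:2].astype(np.float32));print(n,len(q),np.median(q,0).round(4),np.array(c).round(4),round(rad,4),"z",np.percentile(q[:,2],[5,95]).round(4))
j=roi.copy();j[:,:335]=0;j[125:]=0;circ("jartop",j&(Z>.05))
b=roi.copy();b[:,335:]=0;b[125:]=0;circ("bottle shoulder",b&(Z>.055)&(Z<.075));circ("nozzle",b&(Z>.08))
o=cv2.inRange(hsv,(8,150,120),(20,255,255))>0;o[:140]=0;o[170:]=0;circ("orange",o&roi&(Z>.03));print(rect(W,o&roi&(Z>.03)))
k=roi&(hsv[...,2]<70);k[:155]=0;k[190:]=0;k[:,:320]=0;k[:,355:]=0;circ("knob",k&(Z>.06));print(rect(W,k&(Z>.055)))
red=(cv2.inRange(hsv,(0,150,80),(6,255,255))>0)&roi;circ("red",red)
q=W[red];q=q[~np.isnan(q).any(1)];l=cv2.fitLine(q[:,:2].astype(np.float32),cv2.DIST_HUBER,0,.001,.001).ravel();print(l,np.degrees(np.arctan(l[1]/l[0])))
```

```text
bench z -0.0009151749163675005 plate z 0.005524016371132534
plate ((482.78094482421875, 217.04127502441406), (225.04705810546875, 166.38063049316406), 22.58696174621582) [[347. 251.]
 [411.  97.]
 [619. 183.]
 [555. 337.]]
jartop 2598 [0.3972 0.2299 0.0635] [0.3976 0.2307] 0.0293 z [0.0618 0.0649]
bottle shoulder 539 [0.4304 0.1472 0.0646] [0.4318 0.1449] 0.0166 z [0.0597 0.0679]
nozzle 95 [0.4319 0.1457 0.082 ] [0.4314 0.1448] 0.0077 z [0.0801 0.0952]
orange 199 [0.4876 0.2182 0.044 ] [0.4893 0.2189] 0.0114 z [0.0404 0.0456]
((488.98675537109375, 218.80332946777344), (20.44459342956543, 14.92976188659668), 25.273012161254883)
knob 261 [0.5026 0.2235 0.0704] [0.5042 0.2245] 0.0139 z [0.0659 0.0727]
((503.7880859375, 225.08555603027344), (19.363367080688477, 22.952533721923828), 22.75128936767578)
red 556 [0.5488 0.2436 0.0453] [0.5411 0.2366] 0.0465 z [0.0423 0.0467]
[0.9184592  0.39551583 0.5515828  0.24438351] 23.298145
```

```bash
cat >> h.py <<'E'
C=np.array([.4828,.2170]);YC=np.radians(22.6)
def crad(x,y): c,s_=np.cos(YC),np.sin(YC);return C+np.array([c*x-s_*y,s_*x+c*y])
def plan(pts,yaw=None):
    s=read_state();M=R.from_rotvec(s["tcp_rot"]).as_matrix();a=np.degrees(np.arctan2(M[1,1],M[0,1]))
    print("tcp",s["tool_pos"].round(4),"yaw",a.round(1),"q6",s["q"][5].round(2),"tiltz",M[:,2].round(3))
    for p in pts: print(p,"->",totool(p,s).round(4),"roll",None if yaw is None else (a-yaw).round(1))
E
python3 -c "
from h import *
plan([(.4316,.1448,.15),(.4316,.1448,.031)],112.6)"
```

```text
tcp [0.5015 0.1954 0.3021] yaw 108.4 q6 -1.56 tiltz [ 0.002 -0.003 -1.   ]
(0.4316, 0.1448, 0.15) -> [ 0.0825 -0.0253  0.1521] roll -4.2
(0.4316, 0.1448, 0.031) -> [ 0.0827 -0.0249  0.2711] roll -4.2
```

Call:
{"api": "step_arm", "payload": {
  "commands": [
    {"dx": 0.082,"dy": -0.025,"dz": 0.12,"roll": -4.2,"fingers": -0.4},
    {"dx": 0.082,"dy": -0.025,"dz": 0.15,"roll": -4.2,"fingers": -0.4},
    {"dx": 0.082,"dy": -0.025,"dz": 0.15,"roll": -4.2,"fingers": -0.4},
    {"dx": 0.082,"dy": -0.025,"dz": 0.19,"roll": -4.2,"fingers": -0.4},
    {"dx": 0.082,"dy": -0.025,"dz": 0.23,"roll": -4.2,"fingers": -0.4},
    {"dx": 0.082,"dy": -0.025,"dz": 0.255,"roll": -4.2,"fingers": -0.4},
    {"dx": 0.082,"dy": -0.025,"dz": 0.27,"roll": -4.2,"fingers": -0.4},
    {"dx": 0.082,"dy": -0.025,"dz": 0.27,"roll": -4.2,"fingers": -0.4}
  ]
}}

```text
time: 2.15
tool_pos: [0.4283, 0.1504, 0.0303]
tcp_rot: [0.621, -3.077, 0.0]
wrist_force: [-0.0, -0.3, -0.1]
width: 0.703
grip_force: 0.0
```

Run:
```python
from h import *
plan([(.4316,.1448,.031)],112.6)
p,d=read_camera("wrist");cv2.imwrite("pics/w2.png",p)
```

```text
tcp [0.4283 0.1504 0.0303] yaw 112.8 q6 -1.69 tiltz [-0.003 -0.001 -1.   ]
(0.4316, 0.1448, 0.031) -> [-0.0009 -0.0065 -0.0007] roll 0.2
```

View pics/w2.png

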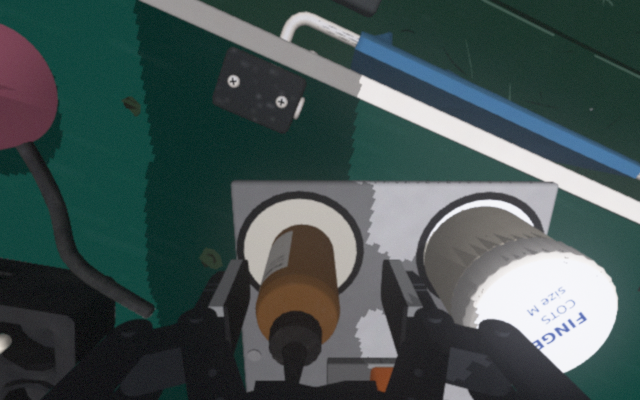

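Bottle sits 6 mm to the −y side of the finger midline (bottle col ~297, fingers midpoint ~314), matching the numbers. I'll correct and grip.

Call:
{"api": "step_arm", "payload": {
  "commands": [
    {"dy": -0.0065,"fingers": -0.4},
    {"dy": -0.0065,"fingers": -0.4},
    {"dy": -0.0065,"fingers": 1},
    {"dy": -0.0065,"fingers": 1},
    {"dy": -0.0065,"fingers": 1},
    {"dy": -0.0065,"fingers": 1},
    {"dy": -0.0065,"fingers": 1},
    {"dy": -0.0065,"dz": -0.01,"fingers": 1}
  ],
  "squeeze": 35
}}

```text
invalid input
```

```bash
python3 -c "
from h import *
import numpy as np
a=np.radians(2.7)
def tr(x,y): return np.array([.4673,-.3606])+[np.cos(a)*x-np.sin(a)*y,np.sin(a)*x+np.cos(a)*y]
b=tr(-.040,0);j=tr(.036,0);print(b,j)
plan([(*b,.16),(*b,.031)],85)"
```

```text
[ 0.42734441 -0.36248426] [ 0.50326004 -0.35890417]
tcp [0.4293 0.1507 0.0313] yaw 112.8 q6 -1.69 tiltz [-0. -0. -1.]
(np.float64(0.4273444050015212), np.float64(-0.3624842580283857), 0.16) -> [ 0.2011 -0.4722 -0.1286] roll 27.8
(np.float64(0.4273444050015212), np.float64(-0.3624842580283857), 0.031) -> [ 2.010e-01 -4.722e-01  4.000e-04] roll 27.8
```

Call:
{"api": "step_arm", "payload": {
  "commands": [
    {"dx": 0,"dy": -0.0065,"dz": 0,"roll": 0,"fingers": -0.4},
    {"dx": 0,"dy": -0.0065,"dz": 0,"roll": 0,"fingers": -0.4},
    {"dx": 0,"dy": -0.0065,"dz": 0,"roll": 0,"fingers": 1},
    {"dx": 0,"dy": -0.0065,"dz": 0,"roll": 0,"fingers": 1},
    {"dx": 0,"dy": -0.0065,"dz": 0,"roll": 0,"fingers": 1},
    {"dx": 0,"dy": -0.0065,"dz": 0,"roll": 0,"fingers": 1},
    {"dx": 0,"dy": -0.0065,"dz": 0,"roll": 0,"fingers": 1}
  ],
  "squeeze": 35
}}

```text
time: 3.08
tool_pos: [0.4324, 0.1447, 0.0319]
tcp_rot: [-0.622, 3.079, -0.0]
wrist_force: [-0.9, -1.6, 5.2]
width: 0.378
grip_force: 34.7
```

Call:
{"api": "step_arm", "payload": {
  "commands": [
    {"dx": 0,"dy": 0,"dz": -0.02,"roll": 0,"fingers": 1},
    {"dx": 0,"dy": 0,"dz": -0.06,"roll": 0,"fingers": 1},
    {"dx": 0,"dy": 0,"dz": -0.11,"roll": 0,"fingers": 1},
    {"dx": 0,"dy": 0,"dz": -0.12,"roll": 0,"fingers": 1}
  ]
}}

```text
time: 3.58
tool_pos: [0.4343, 0.1454, 0.1548]
tcp_rot: [-0.621, 3.073, 0.001]
wrist_force: [0.1, 0.5, -0.7]
width: 0.375
grip_force: 34.8
```

```bash
python3 -c "
from h import *
plan([(.4273,-.3625,.15),(.4273,-.3625,.03)],85)"
```

```text
tcp [0.4343 0.1454 0.1548] yaw 112.8 q6 -1.7 tiltz [ 0.006  0.002 -1.   ]
(0.4273, -0.3625, 0.15) -> [ 0.2036 -0.4654  0.0038] roll 27.8
(0.4273, -0.3625, 0.03) -> [ 0.2044 -0.4653  0.1238] roll 27.8
```

Call:
{"api": "step_arm", "payload": {
  "commands": [
    {"dx": 0.0255,"dy": -0.058,"dz": 0,"roll": 4,"fingers": 1},
    {"dx": 0.051,"dy": -0.116,"dz": 0,"roll": 8,"fingers": 1},
    {"dx": 0.0765,"dy": -0.175,"dz": 0,"roll": 12,"fingers": 1},
    {"dx": 0.102,"dy": -0.233,"dz": 0,"roll": 16,"fingers": 1},
    {"dx": 0.1275,"dy": -0.291,"dz": 0,"roll": 20,"fingers": 1},
    {"dx": 0.153,"dy": -0.35,"dz": 0,"roll": 24,"fingers": 1},
    {"dx": 0.178,"dy": -0.408,"dz": 0,"roll": 28,"fingers": 1},
    {"dx": 0.204,"dy": -0.465,"dz": 0,"roll": 28,"fingers": 1}
  ]
}}

```text
time: 4.58
tool_pos: [0.4234, -0.3567, 0.1496]
tcp_rot: [-0.143, -3.137, -0.003]
wrist_force: [1.1, 0.1, -0.2]
width: 0.375
grip_force: 34.9
```

```bash
python3 -c "
from h import *
plan([(.4273,-.3625,.15),(.4273,-.3625,.03)],85)"
```

```text
tcp [ 0.4234 -0.3567  0.1496] yaw 84.8 q6 -2.23 tiltz [-0.001  0.002 -1.   ]
(0.4273, -0.3625, 0.15) -> [-0.0044 -0.0055 -0.0004] roll -0.2
(0.4273, -0.3625, 0.03) -> [-0.0046 -0.0057  0.1196] roll -0.2
```

Call:
{"api": "step_arm", "payload": {
  "commands": [
    {"dx": -0.004,"dy": -0.005,"dz": 0.04,"roll": 0,"fingers": 1},
    {"dx": -0.004,"dy": -0.005,"dz": 0.08,"roll": 0,"fingers": 1},
    {"dx": -0.004,"dy": -0.005,"dz": 0.105,"roll": 0,"fingers": 1},
    {"dx": -0.004,"dy": -0.005,"dz": 0.114,"roll": 0,"fingers": 1},
    {"dx": -0.004,"dy": -0.005,"dz": 0.117,"roll": 0,"fingers": 1},
    {"dx": -0.004,"dy": -0.005,"dz": 0.119,"roll": 0,"fingers": 1},
    {"dx": -0.004,"dy": -0.005,"dz": 0.119,"roll": 0,"fingers": 1}
  ]
}}

```text
time: 5.45
tool_pos: [0.4287, -0.3612, 0.0334]
tcp_rot: [0.141, 3.137, -0.002]
wrist_force: [-0.1, -0.0, -1.2]
width: 0.379
grip_force: 35.0
```

Call:
{"api": "step_arm", "payload": {
  "commands": [
    {"dx": 0,"dy": 0,"dz": 0.001,"roll": 0,"fingers": 1},
    {"dx": 0,"dy": 0,"dz": 0.002,"roll": 0,"fingers": 1},
    {"dx": 0,"dy": 0,"dz": 0.002,"roll": 0,"fingers": 1}
  ]
}}

```text
time: 5.82
tool_pos: [0.428, -0.3606, 0.0304]
tcp_rot: [0.142, 3.138, -0.0]
wrist_force: [-0.6, 0.1, -0.1]
width: 0.377
grip_force: 35.0
```

Call:
{"api": "step_arm", "payload": {
  "commands": [
    {"dx": 0,"dy": 0,"dz": 0.001,"roll": 0,"fingers": 1},
    {"dx": 0,"dy": 0,"dz": 0.001,"roll": 0,"fingers": 1}
  ]
}}

```text
time: 6.08
tool_pos: [0.4281, -0.3608, 0.0299]
tcp_rot: [0.142, 3.138, -0.0]
wrist_force: [-2.1, 1.4, 5.0]
width: 0.377
grip_force: 35.5
```

Contact (5 N). I'll release and rise.

Call:
{"api": "step_arm", "payload": {
  "commands": [
    {"dx": 0,"dy": 0,"dz": 0,"roll": 0,"fingers": 0.1},
    {"dx": 0,"dy": 0,"dz": 0,"roll": 0,"fingers": -0.2},
    {"dx": 0,"dy": 0,"dz": 0,"roll": 0,"fingers": -0.5},
    {"dx": 0,"dy": 0,"dz": 0,"roll": 0,"fingers": -0.5},
    {"dx": 0,"dy": 0,"dz": -0.05,"roll": 0,"fingers": -0.5},
    {"dx": 0,"dy": 0,"dz": -0.11,"roll": 0,"fingers": -0.6},
    {"dx": 0,"dy": 0,"dz": -0.15,"roll": 0,"fingers": -1},
    {"dx": 0,"dy": 0,"dz": -0.15,"roll": 0,"fingers": -1}
  ]
}}

```text
time: 7.08
tool_pos: [0.4304, -0.3629, 0.1843]
tcp_rot: [0.141, 3.131, -0.009]
wrist_force: [0.0, -0.9, -0.3]
width: 0.997
grip_force: 0.0
```

Run:
```python
from h import *
c=calibration("wrist");p,d=read_camera("wrist");W=cloud(d,c);cv2.imwrite("pics/w3.png",p);Z=W[...,2]
m=(Z>.055)&(Z<.08)&(abs(W[...,0]-.43)<.06)&(abs(W[...,1]+.36)<.06);q=W[m];print(len(q),np.median(q,0),cv2.minEnclosingCircle(q[:,:2].astype(np.float32)))
plan([(.3976,.2307,.18),(.3976,.2307,.028)],112.6)
```

```text
1163 [ 0.42250512 -0.35954844  0.06388997] ((0.42729321122169495, -0.36020511388778687), 0.01654658280313015)
tcp [ 0.429  -0.3616  0.1814] yaw 84.8 q6 -2.23 tiltz [ 0.003 -0.003 -1.   ]
(0.3976, 0.2307, 0.18) -> [ 8.470e-02  5.871e-01 -5.000e-04] roll -27.8
(0.3976, 0.2307, 0.028) -> [0.0852 0.5875 0.1515] roll -27.8
```

View pics/w3.png

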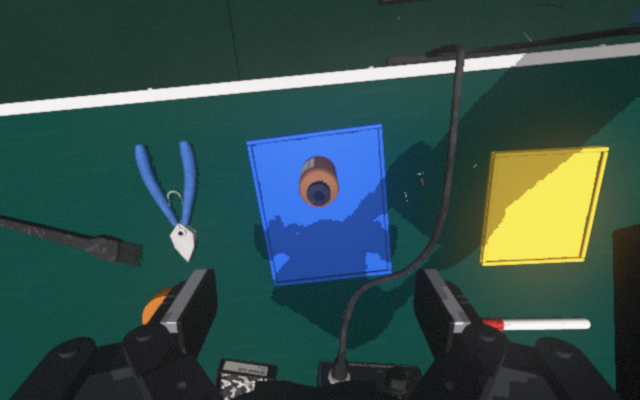

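Bottle stands upright in the blue tray (320,185). I'll measure both trays from this view too, then go to the jar.

Run:
```python
from h import *
c=calibration("wrist");p,d=read_camera("wrist");W=cloud(d,c);hsv=cv2.cvtColor(p,cv2.COLOR_BGR2HSV)
for n,lo,hi in(("yel",(18,100,60),(38,255,255)),("blue",(105,150,50),(122,255,255))):
    m=cv2.inRange(hsv,lo,hi);m=cv2.morphologyEx(m,cv2.MORPH_OPEN,np.ones((3,3)));k,l,st,_=cv2.connectedComponentsWithStats(m);i=1+st[1:,4].argmax();mm=(l==i)&(W[...,2]<.015);print(n,st[i],rect(W,mm))
```

```text
yel [  478   148   130   122 13188] ((487.2917785644531, -142.87799072265625), (114.36396789550781, 125.48872375488281), 88.20414733886719)
blue [  244   125   147   165 17829] ((470.4396667480469, -358.7997131347656), (162.01406860351562, 129.583251953125), 2.3331804275512695)
```

Call:
{"api": "step_arm", "payload": {
  "commands": [
    {"dx": 0.008,"dy": 0.06,"dz": 0,"roll": -4,"fingers": -1},
    {"dx": 0.017,"dy": 0.12,"dz": 0,"roll": -8,"fingers": -1},
    {"dx": 0.025,"dy": 0.18,"dz": 0,"roll": -12,"fingers": -1},
    {"dx": 0.034,"dy": 0.24,"dz": 0,"roll": -16,"fingers": -1},
    {"dx": 0.042,"dy": 0.3,"dz": 0,"roll": -20,"fingers": -1},
    {"dx": 0.051,"dy": 0.36,"dz": 0,"roll": -24,"fingers": -1},
    {"dx": 0.06,"dy": 0.42,"dz": 0,"roll": -27.8,"fingers": -1},
    {"dx": 0.068,"dy": 0.48,"dz": 0,"roll": -27.8,"fingers": -1}
  ]
}}

```text
time: 8.18
tool_pos: [0.4015, 0.125, 0.1771]
tcp_rot: [0.617, -3.077, 0.0]
wrist_force: [1.6, 0.5, 0.7]
width: 1.002
grip_force: 0.0
```

```bash
python3 -c "
from h import *
plan([(.3976,.2307,.16),(.3976,.2307,.028)],112.6)"
```

```text
tcp [0.4015 0.125  0.1771] yaw 112.7 q6 -1.72 tiltz [-0.003 -0.001 -1.   ]
(0.3976, 0.2307, 0.16) -> [-0.0372  0.099   0.017 ] roll 0.1
(0.3976, 0.2307, 0.028) -> [-0.0376  0.099   0.149 ] roll 0.1
```

Call:
{"api": "step_arm", "payload": {
  "commands": [
    {"dx": -0.037,"dy": 0.05,"dz": 0.02,"roll": 0,"fingers": -1},
    {"dx": -0.037,"dy": 0.099,"dz": 0.05,"roll": 0,"fingers": -1},
    {"dx": -0.037,"dy": 0.099,"dz": 0.07,"roll": 0,"fingers": -1},
    {"dx": -0.037,"dy": 0.099,"dz": 0.07,"roll": 0,"fingers": -1}
  ]
}}

```text
time: 8.68
tool_pos: [0.3959, 0.2281, 0.1053]
tcp_rot: [0.618, -3.072, 0.004]
wrist_force: [0.5, -0.0, -0.1]
width: 1.001
grip_force: 0.0
```

```bash
python3 -c "
from h import *
plan([(.3976,.2307,.16),(.3976,.2307,.028)],112.6)"
```

```text
tcp [0.3959 0.2281 0.1053] yaw 112.7 q6 -1.5 tiltz [-0.008 -0.004 -1.   ]
(0.3976, 0.2307, 0.16) -> [-0.0021  0.0017 -0.0547] roll 0.1
(0.3976, 0.2307, 0.028) -> [-0.0032  0.0018  0.0773] roll 0.1
```

Call:
{"api": "step_arm", "payload": {
  "commands": [
    {"dx": -0.002,"dy": 0.002,"dz": 0.03,"roll": 0,"fingers": -1},
    {"dx": -0.002,"dy": 0.002,"dz": 0.06,"roll": 0,"fingers": -1},
    {"dx": -0.002,"dy": 0.002,"dz": 0.077,"roll": 0,"fingers": -1},
    {"dx": -0.002,"dy": 0.002,"dz": 0.077,"roll": 0,"fingers": -1},
    {"dx": -0.002,"dy": 0.002,"dz": 0.077,"roll": 0,"fingers": 0},
    {"dx": -0.002,"dy": 0.002,"dz": 0.077,"roll": 0,"fingers": 1},
    {"dx": -0.002,"dy": 0.002,"dz": 0.077,"roll": 0,"fingers": 1},
    {"dx": -0.002,"dy": 0.002,"dz": 0.077,"roll": 0,"fingers": 1}
  ]
}}

```text
time: 9.68
tool_pos: [0.402, 0.2321, 0.0338]
tcp_rot: [-0.616, 3.078, 0.001]
wrist_force: [0.3, -2.3, 6.5]
width: 0.674
grip_force: 37.8
```

Call:
{"api": "step_arm", "payload": {
  "commands": [
    {"dx": 0,"dy": 0,"dz": -0.02,"roll": 0,"fingers": 1},
    {"dx": 0,"dy": 0,"dz": -0.06,"roll": 0,"fingers": 1},
    {"dx": 0,"dy": 0,"dz": -0.11,"roll": 0,"fingers": 1},
    {"dx": 0,"dy": 0,"dz": -0.14,"roll": 0,"fingers": 1},
    {"dx": 0,"dy": 0,"dz": -0.14,"roll": 0,"fingers": 1}
  ],
  "squeeze": 45
}}

```text
time: 10.3
tool_pos: [0.4026, 0.2329, 0.1754]
tcp_rot: [-0.615, 3.074, 0.003]
wrist_force: [-0.3, 0.4, -1.3]
width: 0.67
grip_force: 48.3
```

```bash
python3 -c "
from h import *
plan([(.505,-.358,.16),(.505,-.358,.03)],85)"
```

```text
tcp [0.4026 0.2329 0.1754] yaw 112.6 q6 -1.5 tiltz [ 0.006  0.003 -1.   ]
(0.505, -0.358, 0.16) -> [ 0.1331 -0.5848  0.0141] roll 27.6
(0.505, -0.358, 0.03) -> [ 0.1339 -0.5849  0.1441] roll 27.6
```

Call:
{"api": "step_arm", "payload": {
  "commands": [
    {"dx": 0.0133,"dy": -0.0585,"dz": 0,"roll": 3.5,"fingers": 1},
    {"dx": 0.0266,"dy": -0.117,"dz": 0,"roll": 7,"fingers": 1},
    {"dx": 0.04,"dy": -0.1755,"dz": 0,"roll": 10.5,"fingers": 1},
    {"dx": 0.0533,"dy": -0.234,"dz": 0,"roll": 14,"fingers": 1},
    {"dx": 0.0666,"dy": -0.2925,"dz": 0,"roll": 17.5,"fingers": 1},
    {"dx": 0.08,"dy": -0.351,"dz": 0,"roll": 21,"fingers": 1},
    {"dx": 0.0933,"dy": -0.4095,"dz": 0,"roll": 24,"fingers": 1},
    {"dx": 0.1065,"dy": -0.468,"dz": 0,"roll": 27.6,"fingers": 1}
  ]
}}

```text
time: 11.3
tool_pos: [0.4813, -0.2425, 0.17]
tcp_rot: [-0.14, -3.136, -0.003]
wrist_force: [1.2, 0.8, -1.1]
width: 0.668
grip_force: 48.5
```

```bash
python3 -c "
from h import *
plan([(.505,-.358,.16),(.505,-.358,.036)],85)"
```

```text
tcp [ 0.4813 -0.2425  0.17  ] yaw 84.9 q6 -1.99 tiltz [-0.002  0.002 -1.   ]
(0.505, -0.358, 0.16) -> [-0.034  -0.1129  0.0097] roll -0.1
(0.505, -0.358, 0.036) -> [-0.0343 -0.1131  0.1337] roll -0.1
```

Call:
{"api": "step_arm", "payload": {
  "commands": [
    {"dx": -0.017,"dy": -0.057,"dz": 0,"roll": 0,"fingers": 1},
    {"dx": -0.034,"dy": -0.113,"dz": 0,"roll": 0,"fingers": 1},
    {"dx": -0.034,"dy": -0.113,"dz": 0.03,"roll": 0,"fingers": 1},
    {"dx": -0.034,"dy": -0.113,"dz": 0.07,"roll": 0,"fingers": 1},
    {"dx": -0.034,"dy": -0.113,"dz": 0.105,"roll": 0,"fingers": 1},
    {"dx": -0.034,"dy": -0.113,"dz": 0.125,"roll": 0,"fingers": 1},
    {"dx": -0.034,"dy": -0.113,"dz": 0.13,"roll": 0,"fingers": 1},
    {"dx": -0.034,"dy": -0.113,"dz": 0.13,"roll": 0,"fingers": 1}
  ]
}}

```text
time: 12.3
tool_pos: [0.5069, -0.3569, 0.0426]
tcp_rot: [0.136, 3.138, -0.0]
wrist_force: [0.1, -0.2, -0.6]
width: 0.671
grip_force: 48.7
```

Call:
{"api": "step_arm", "payload": {
  "commands": [
    {"dx": 0,"dy": 0,"dz": 0.005,"roll": 0,"fingers": 1},
    {"dx": 0,"dy": 0,"dz": 0.008,"roll": 0,"fingers": 1},
    {"dx": 0,"dy": 0,"dz": 0.0095,"roll": 0,"fingers": 1},
    {"dx": 0,"dy": 0,"dz": 0.0095,"roll": 0,"fingers": 1}
  ]
}}

```text
time: 12.8
tool_pos: [0.5065, -0.3567, 0.0329]
tcp_rot: [0.136, 3.139, -0.0]
wrist_force: [0.6, -0.3, -1.1]
width: 0.669
grip_force: 48.7
```

Call:
{"api": "step_arm", "payload": {
  "commands": [
    {"dx": 0,"dy": 0,"dz": 0.001,"roll": 0,"fingers": 1},
    {"dx": 0,"dy": 0,"dz": 0.002,"roll": 0,"fingers": 1},
    {"dx": 0,"dy": 0,"dz": 0.002,"roll": 0,"fingers": 1}
  ]
}}

```text
time: 13.18
tool_pos: [0.5066, -0.3569, 0.0319]
tcp_rot: [0.136, 3.139, -0.0]
wrist_force: [-1.8, 1.7, 5.8]
width: 0.672
grip_force: 49.3
```

Call:
{"api": "step_arm", "payload": {
  "commands": [
    {"dx": 0,"dy": 0,"dz": 0,"roll": 0,"fingers": 0},
    {"dx": 0,"dy": 0,"dz": 0,"roll": 0,"fingers": -0.6},
    {"dx": 0,"dy": 0,"dz": 0,"roll": 0,"fingers": -1},
    {"dx": 0,"dy": 0,"dz": 0,"roll": 0,"fingers": -1},
    {"dx": 0,"dy": 0,"dz": -0.05,"roll": 0,"fingers": -1},
    {"dx": 0,"dy": 0,"dz": -0.11,"roll": 0,"fingers": -1},
    {"dx": 0,"dy": 0,"dz": -0.17,"roll": 0,"fingers": -1},
    {"dx": 0,"dy": 0,"dz": -0.17,"roll": 0,"fingers": -1}
  ]
}}

```text
time: 14.18
tool_pos: [0.5102, -0.3595, 0.2084]
tcp_rot: [0.136, 3.128, -0.012]
wrist_force: [-0.5, -0.4, -0.4]
width: 1.0
grip_force: 0.0
```

Run:
```python
from h import *
c=calibration("wrist");p,d=read_camera("wrist");W=cloud(d,c);cv2.imwrite("pics/w4.png",p);Z=W[...,2]
for nm,cx,lo in(("jar",.503,.05),("bot",.427,.05)):
    m=(Z>lo)&(Z<.1)&(abs(W[...,0]-cx)<.036)&(abs(W[...,1]+.36)<.06);q=W[m];print(nm,len(q),q[:,2].max(),cv2.minEnclosingCircle(q[:,:2].astype(np.float32)))
z=np.load("top0.npz");Wt=cloud(z["d"],calibration("top"))
for Wx in(Wt,np.load("w1.npz")["W"]):
    L=(Wx[...,:2]-C)@np.array([[np.cos(YC),-np.sin(YC)],[np.sin(YC),np.cos(YC)]])
    m=(Wx[...,2]>.05)&(L[...,0]>.118)&(L[...,0]<.35)&(abs(L[...,1])<.09)
    print("behind cradle: nearest x",np.nanpercentile(L[m][:,0],[0,1,10]).round(3) if m.any() else None, m.sum())
plan([(*crad(.023,0),.16),(*crad(.023,0),.052)],112.6)
```

```text
jar 3520 0.06405729653733078 ((0.5019894242286682, -0.3558683693408966), 0.029395755380392075)
bot 1391 0.09430253824988521 ((0.4279187023639679, -0.3602219521999359), 0.01654963567852974)
behind cradle: nearest x [0.205 0.209 0.225] 4518
behind cradle: nearest x [0.236 0.238 0.24 ] 5459
tcp [ 0.5084 -0.3581  0.2047] yaw 85.0 q6 -2.14 tiltz [ 0.006 -0.004 -1.   ]
(np.float64(0.5040338349935986), np.float64(0.2258387924211755), 0.16) -> [0.0552 0.5816 0.0421] roll -27.6
(np.float64(0.5040338349935986), np.float64(0.2258387924211755), 0.052) -> [0.0558 0.582  0.1501] roll -27.6
```

Call:
{"api": "step_arm", "payload": {
  "commands": [
    {"dx": 0.0055,"dy": 0.058,"dz": 0,"roll": -3.5,"fingers": -1},
    {"dx": 0.011,"dy": 0.116,"dz": 0,"roll": -7,"fingers": -1},
    {"dx": 0.0165,"dy": 0.174,"dz": 0,"roll": -10.5,"fingers": -1},
    {"dx": 0.022,"dy": 0.232,"dz": 0,"roll": -14,"fingers": -1},
    {"dx": 0.0275,"dy": 0.29,"dz": 0.01,"roll": -17.5,"fingers": -0.8},
    {"dx": 0.033,"dy": 0.348,"dz": 0.02,"roll": -21,"fingers": -0.5},
    {"dx": 0.0385,"dy": 0.406,"dz": 0.03,"roll": -24.5,"fingers": -0.2},
    {"dx": 0.044,"dy": 0.464,"dz": 0.042,"roll": -27.6,"fingers": -0.1}
  ]
}}

```text
time: 15.22
tool_pos: [0.5013, 0.111, 0.1565]
tcp_rot: [0.619, -3.077, -0.0]
wrist_force: [0.3, 0.8, -1.0]
width: 0.553
grip_force: 0.0
```

```bash
python3 -c "
from h import *
plan([(*crad(.023,0),.12)],112.6)"
```

```text
tcp [0.5013 0.111  0.1565] yaw 112.7 q6 -1.8 tiltz [-0.003 -0.001 -1.   ]
(np.float64(0.5040338349935986), np.float64(0.2258387924211755), 0.12) -> [-0.0471  0.1049  0.0364] roll 0.1
```

Call:
{"api": "step_arm", "payload": {
  "commands": [
    {"dx": -0.024,"dy": 0.052,"dz": 0.02,"roll": 0,"fingers": -0.1},
    {"dx": -0.047,"dy": 0.105,"dz": 0.036,"roll": 0,"fingers": -0.1},
    {"dx": -0.047,"dy": 0.105,"dz": 0.06,"roll": 0,"fingers": -0.1},
    {"dx": -0.047,"dy": 0.105,"dz": 0.06,"roll": 0,"fingers": -0.1},
    {"dx": -0.047,"dy": 0.105,"dz": 0.06,"roll": 0,"fingers": -0.1}
  ]
}}

```text
time: 15.85
tool_pos: [0.5052, 0.2236, 0.0981]
tcp_rot: [0.615, -3.079, 0.001]
wrist_force: [0.9, -0.0, -0.0]
width: 0.552
grip_force: 0.0
```

Run:
```python
from h import *
plan([(*crad(.023,0),.052)],112.6)
p,d=read_camera("wrist");cv2.imwrite("pics/w5.png",p)
```

```text
tcp [0.5052 0.2236 0.0981] yaw 112.6 q6 -1.59 tiltz [-0.002 -0.001 -1.   ]
(np.float64(0.5040338349935986), np.float64(0.2258387924211755), 0.052) -> [0.0002 0.0025 0.0461] roll -0.0
```

View pics/w5.png

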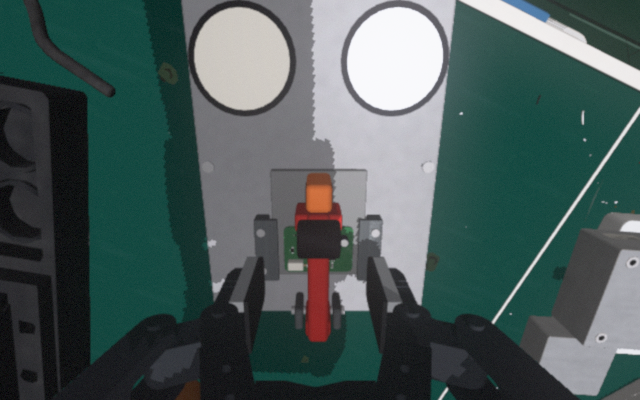

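Knob (319,238) is centred between the fingers; the marks are empty at (242,57) and (396,57). I'll descend and pinch.

Call:
{"api": "step_arm", "payload": {
  "commands": [
    {"dx": 0,"dy": 0.002,"dz": 0.02,"roll": 0,"fingers": -0.1},
    {"dx": 0,"dy": 0.002,"dz": 0.04,"roll": 0,"fingers": -0.1},
    {"dx": 0,"dy": 0.002,"dz": 0.046,"roll": 0,"fingers": -0.1},
    {"dx": 0,"dy": 0.002,"dz": 0.046,"roll": 0,"fingers": 1},
    {"dx": 0,"dy": 0.002,"dz": 0.046,"roll": 0,"fingers": 1},
    {"dx": 0,"dy": 0.002,"dz": 0.046,"roll": 0,"fingers": 1},
    {"dx": 0,"dy": 0.002,"dz": 0.046,"roll": 0,"fingers": 1}
  ],
  "squeeze": 22
}}

```text
time: 16.77
tool_pos: [0.5058, 0.2259, 0.0537]
tcp_rot: [-0.616, 3.079, -0.001]
wrist_force: [0.8, -4.3, 3.9]
width: 0.275
grip_force: 28.1
```

Run:
```python
import numpy as np
a0=np.arctan2(44,-79);r=np.hypot(79,44)
for t in np.arange(0,1.56,.1): a=a0-t;print(round(t,2),"dx(-x fwd)",round(-(r*np.cos(a)+79),1),"dz",round(-(r*np.sin(a)-44),1))
from h import *;plan([(*crad(.023,0),.052)],112.6)
```

```text
0.0 dx(-x fwd) 0.0 dz -0.0
0.1 dx(-x fwd) -4.8 dz -7.7
0.2 dx(-x fwd) -10.3 dz -14.8
0.3 dx(-x fwd) -16.5 dz -21.4
0.4 dx(-x fwd) -23.4 dz -27.3
0.5 dx(-x fwd) -30.8 dz -32.5
0.6 dx(-x fwd) -38.6 dz -36.9
0.7 dx(-x fwd) -46.9 dz -40.5
0.8 dx(-x fwd) -55.5 dz -43.3
0.9 dx(-x fwd) -64.4 dz -45.2
1.0 dx(-x fwd) -73.3 dz -46.2
1.1 dx(-x fwd) -82.4 dz -46.4
1.2 dx(-x fwd) -91.4 dz -45.6
1.3 dx(-x fwd) -100.3 dz -43.9
1.4 dx(-x fwd) -108.9 dz -41.3
1.5 dx(-x fwd) -117.3 dz -37.9
tcp [0.5058 0.2259 0.0537] yaw 112.6 q6 -1.59 tiltz [ 0.001 -0.    -1.   ]
(np.float64(0.5040338349935986), np.float64(0.2258387924211755), 0.052) -> [0.0017 0.0006 0.0017] roll 0.0
```

Call:
{"api": "step_arm", "payload": {
  "commands": [
    {"dx": -0.0048,"dy": 0,"dz": -0.0077,"roll": 0,"fingers": 1},
    {"dx": -0.0103,"dy": 0,"dz": -0.0148,"roll": 0,"fingers": 1},
    {"dx": -0.0165,"dy": 0,"dz": -0.0214,"roll": 0,"fingers": 1},
    {"dx": -0.0234,"dy": 0,"dz": -0.0273,"roll": 0,"fingers": 1},
    {"dx": -0.0308,"dy": 0,"dz": -0.0325,"roll": 0,"fingers": 1},
    {"dx": -0.0386,"dy": 0,"dz": -0.0369,"roll": 0,"fingers": 1},
    {"dx": -0.0469,"dy": 0,"dz": -0.0405,"roll": 0,"fingers": 1}
  ]
}}

```text
time: 17.65
tool_pos: [0.5469, 0.2431, 0.0922]
tcp_rot: [0.616, -3.076, 0.003]
wrist_force: [-0.3, -5.6, -4.4]
width: 0.272
grip_force: 24.7
```

Following well. Second half of the arc, from 0.7 to 1.45.

Call:
{"api": "step_arm", "payload": {
  "commands": [
    {"dx": -0.0086,"dy": 0,"dz": -0.0028,"roll": 0,"fingers": 1},
    {"dx": -0.0175,"dy": 0,"dz": -0.0047,"roll": 0,"fingers": 1},
    {"dx": -0.0264,"dy": 0,"dz": -0.0057,"roll": 0,"fingers": 1},
    {"dx": -0.0355,"dy": 0,"dz": -0.0059,"roll": 0,"fingers": 1},
    {"dx": -0.0445,"dy": 0,"dz": -0.0051,"roll": 0,"fingers": 1},
    {"dx": -0.0534,"dy": 0,"dz": -0.0034,"roll": 0,"fingers": 1},
    {"dx": -0.062,"dy": 0,"dz": -0.0008,"roll": 0,"fingers": 1},
    {"dx": -0.066,"dy": 0,"dz": 0.0008,"roll": 0,"fingers": 1}
  ]
}}

```text
time: 18.65
tool_pos: [0.61, 0.2693, 0.0934]
tcp_rot: [-0.617, 3.08, -0.002]
wrist_force: [-0.3, -5.2, 3.0]
width: 0.27
grip_force: 23.3
```

Run:
```python
from h import *
plan([(*crad(.023,0),.052)],112.6)
p,d=read_camera("wrist");cv2.imwrite("pics/w6.png",p)
```

```text
tcp [0.61   0.2693 0.0934] yaw 112.6 q6 -1.59 tiltz [ 0.    -0.001 -1.   ]
(np.float64(0.5040338349935986), np.float64(0.2258387924211755), 0.052) -> [0.1146 0.0008 0.0414] roll 0.0
```

View pics/w6.png

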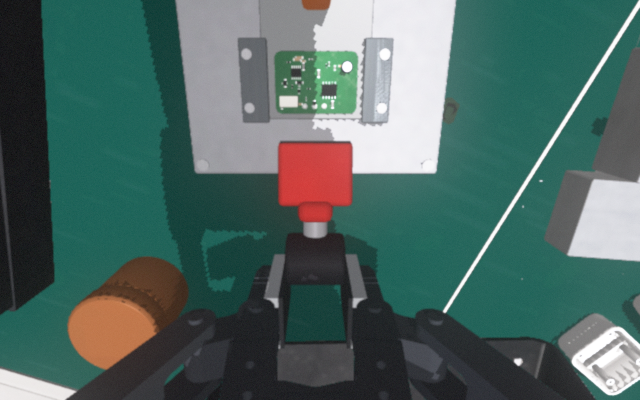

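Bar is folded back (foot at (315,175)), and the board is exposed at (316,82). I'll release, rise and go to the orange block.

Call:
{"api": "step_arm", "payload": {
  "commands": [
    {"dx": 0,"dy": 0,"dz": 0,"roll": 0,"fingers": 0.2},
    {"dx": 0,"dy": 0,"dz": 0,"roll": 0,"fingers": 0.1},
    {"dx": 0,"dy": 0,"dz": 0,"roll": 0,"fingers": 0.1},
    {"dx": 0,"dy": 0,"dz": -0.03,"roll": 0,"fingers": 0.1},
    {"dx": 0,"dy": 0,"dz": -0.07,"roll": 0,"fingers": 0.1},
    {"dx": 0.06,"dy": 0,"dz": -0.08,"roll": 0,"fingers": 0.1},
    {"dx": 0.12,"dy": 0,"dz": -0.08,"roll": 0,"fingers": 0.1},
    {"dx": 0.132,"dy": 0,"dz": -0.08,"roll": 0,"fingers": 0.1}
  ]
}}

```text
time: 19.7
tool_pos: [0.4831, 0.2175, 0.1713]
tcp_rot: [0.616, -3.077, 0.0]
wrist_force: [1.1, 0.4, -0.3]
width: 0.449
grip_force: 0.0
```

Run:
```python
from h import *
c=calibration("wrist");p,d=read_camera("wrist");W=cloud(d,c);hsv=cv2.cvtColor(p,cv2.COLOR_BGR2HSV);Z=W[...,2]
o=(cv2.inRange(hsv,(8,150,80),(20,255,255))>0)&(Z>.038)&(Z<.052)&(np.hypot(W[...,0]-.488,W[...,1]-.219)<.025)
print(o.sum(),rect(W,o),np.median(Z[o]))
r=(cv2.inRange(hsv,(0,150,60),(6,255,255))>0)&(Z>.02)
if r.any():
    L=(W[r][:,:2]-C)@np.array([[np.cos(YC),-np.sin(YC)],[np.sin(YC),np.cos(YC)]]);print("red x,z",np.percentile(L[:,0],[2,98]),np.percentile(Z[r],[2,98]))
plan([(*crad(.005,0),.1),(*crad(.005,0),.018)],112.6)
```

```text
337 ((488.0081481933594, 218.3240966796875), (17.640914916992188, 14.053243637084961), 23.09878921508789) 0.04438705178071306
red x,z [0.07784847 0.11781986] [0.0228245  0.10793257]
tcp [0.484  0.2178 0.172 ] yaw 112.6 q6 -1.59 tiltz [-0.002 -0.001 -1.   ]
(np.float64(0.4874160510855649), np.float64(0.21892147661329903), 0.1) -> [-0.0037 -0.0003  0.072 ] roll 0.0
(np.float64(0.4874160510855649), np.float64(0.21892147661329903), 0.018) -> [-0.0039 -0.0004  0.154 ] roll 0.0
```

Call:
{"api": "step_arm", "payload": {
  "commands": [
    {"dx": -0.004,"dy": 0,"dz": 0.05,"roll": 0,"fingers": 0.1},
    {"dx": -0.004,"dy": 0,"dz": 0.095,"roll": 0,"fingers": 0.1},
    {"dx": -0.004,"dy": 0,"dz": 0.13,"roll": 0,"fingers": 0.1},
    {"dx": -0.004,"dy": 0,"dz": 0.15,"roll": 0,"fingers": 0.1},
    {"dx": -0.004,"dy": 0,"dz": 0.15,"roll": 0,"fingers": 0.1},
    {"dx": -0.004,"dy": 0,"dz": 0.15,"roll": 0,"fingers": 0.1}
  ]
}}

```text
time: 20.5
tool_pos: [0.4928, 0.2211, 0.0234]
tcp_rot: [-0.616, 3.079, 0.001]
wrist_force: [0.6, 0.4, 0.5]
width: 0.449
grip_force: 0.0
```

```bash
python3 -c "
from h import *
plan([(.488,.2185,.018)],112.6)"
```

```text
tcp [0.4928 0.2211 0.0234] yaw 112.6 q6 -1.59 tiltz [ 0.002  0.001 -1.   ]
(0.488, 0.2185, 0.018) -> [ 0.0055 -0.0006  0.0054] roll 0.0
```

Call:
{"api": "step_arm", "payload": {
  "commands": [
    {"dx": 0.005,"dy": 0,"dz": 0.004,"roll": 0,"fingers": 0.1},
    {"dx": 0.005,"dy": 0,"dz": 0.004,"roll": 0,"fingers": 0.1},
    {"dx": 0.005,"dy": 0,"dz": 0.004,"roll": 0,"fingers": 1},
    {"dx": 0.005,"dy": 0,"dz": 0.004,"roll": 0,"fingers": 1},
    {"dx": 0.005,"dy": 0,"dz": 0.004,"roll": 0,"fingers": 1},
    {"dx": 0.005,"dy": 0,"dz": 0.004,"roll": 0,"fingers": 1}
  ],
  "squeeze": 50
}}

```text
time: 21.25
tool_pos: [0.487, 0.2187, 0.0191]
tcp_rot: [-0.616, 3.08, 0.0]
wrist_force: [-1.3, -0.4, 6.1]
width: 0.18
grip_force: 49.4
```

Call:
{"api": "step_arm", "payload": {
  "commands": [
    {"dx": 0.004,"dy": 0,"dz": -0.0005,"roll": 0,"fingers": 1},
    {"dx": 0.012,"dy": 0,"dz": -0.0005,"roll": 0,"fingers": 1},
    {"dx": 0.022,"dy": 0,"dz": -0.0005,"roll": 0,"fingers": 1},
    {"dx": 0.032,"dy": 0,"dz": -0.0005,"roll": 0,"fingers": 1},
    {"dx": 0.042,"dy": 0,"dz": -0.0005,"roll": 0,"fingers": 1},
    {"dx": 0.052,"dy": 0,"dz": -0.0005,"roll": 0,"fingers": 1},
    {"dx": 0.062,"dy": 0,"dz": -0.0005,"roll": 0,"fingers": 1},
    {"dx": 0.068,"dy": 0,"dz": -0.0005,"roll": 0,"fingers": 1}
  ]
}}

```text
time: 22.25
tool_pos: [0.4233, 0.1921, 0.0191]
tcp_rot: [-0.616, 3.08, 0.0]
wrist_force: [3.0, 1.7, 3.1]
width: 0.178
grip_force: 49.2
```

Run:
```python
from h import *
plan([(.488,.2185,.018)],112.6)
p,d=read_camera("wrist");cv2.imwrite("pics/w7.png",p)
```

```text
tcp [0.4233 0.1921 0.0191] yaw 112.6 q6 -1.59 tiltz [ 0.  0. -1.]
(0.488, 0.2185, 0.018) -> [-0.0699 -0.0005  0.0011] roll 0.0
```

View pics/w7.png

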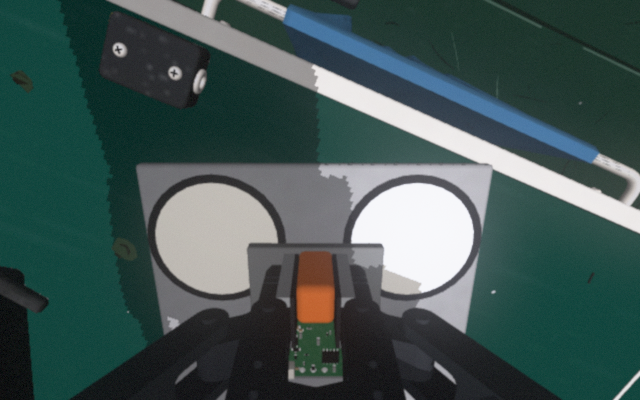

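Carrier is drawn out about 69 mm, flat, with block (316,285) held. Now I'll lift and carry it to the yellow tray.

Call:
{"api": "step_arm", "payload": {
  "commands": [
    {"dx": 0,"dy": 0,"dz": -0.01,"roll": 0,"fingers": 1},
    {"dx": 0,"dy": 0,"dz": -0.04,"roll": 0,"fingers": 1},
    {"dx": 0,"dy": 0,"dz": -0.08,"roll": 0,"fingers": 1},
    {"dx": 0,"dy": 0,"dz": -0.12,"roll": 0,"fingers": 1},
    {"dx": 0,"dy": 0,"dz": -0.13,"roll": 0,"fingers": 1},
    {"dx": 0,"dy": 0,"dz": -0.13,"roll": 0,"fingers": 1}
  ],
  "squeeze": 70
}}

```text
time: 23.05
tool_pos: [0.4235, 0.1922, 0.1487]
tcp_rot: [0.616, -3.08, 0.0]
wrist_force: [0.9, 0.1, -1.4]
width: 0.172
grip_force: 68.2
```

```bash
python3 -c "
from h import *
plan([(.4555,-.147,.15)],89)"
```

```text
tcp [0.4235 0.1922 0.1487] yaw 112.6 q6 -1.59 tiltz [-0. -0. -1.]
(0.4555, -0.147, 0.15) -> [ 0.101  -0.3254 -0.0012] roll 23.6
```

Call:
{"api": "step_arm", "payload": {
  "commands": [
    {"dx": 0.0145,"dy": -0.0465,"dz": 0,"roll": 3.4,"fingers": 1},
    {"dx": 0.029,"dy": -0.093,"dz": 0,"roll": 6.8,"fingers": 1},
    {"dx": 0.0435,"dy": -0.1395,"dz": 0,"roll": 10.2,"fingers": 1},
    {"dx": 0.058,"dy": -0.186,"dz": 0,"roll": 13.5,"fingers": 1},
    {"dx": 0.0725,"dy": -0.2325,"dz": 0,"roll": 17,"fingers": 1},
    {"dx": 0.087,"dy": -0.279,"dz": 0,"roll": 20.5,"fingers": 1},
    {"dx": 0.101,"dy": -0.325,"dz": 0,"roll": 23.6,"fingers": 1},
    {"dx": 0.101,"dy": -0.325,"dz": 0,"roll": 23.6,"fingers": 1}
  ]
}}

```text
time: 24.05
tool_pos: [0.4541, -0.1487, 0.1465]
tcp_rot: [-0.034, -3.137, -0.001]
wrist_force: [-0.7, 0.4, -0.3]
width: 0.169
grip_force: 68.7
```

Run:
```python
from h import *
for n in("wrist","top"):
    c=calibration(n);p,d=read_camera(n);W=cloud(d,c);hsv=cv2.cvtColor(p,cv2.COLOR_BGR2HSV);Z=W[...,2]
    if n=="wrist": cv2.imwrite("pics/w8.png",p)
    m=cv2.inRange(hsv,(20,110,50),(36,255,255));k,l,st,_=cv2.connectedComponentsWithStats(m);i=1+st[1:,4].argmax();mm=(l==i)&(Z<.013)&(Z>-.004);print(n,st[i],rect(W,mm))
    g=(cv2.inRange(hsv,(45,80,40),(75,255,255))>0)&(Z>.11)&(Z<.17);print("green",g.sum(),rect(W,g) if g.sum()>9 else "",np.percentile(Z[g],[5,50,95]) if g.any() else "")
plan([(.4555,-.147,.15)],89)
```

```text
wrist [  256   153   127    91 11094] ((466.29071044921875, -145.81964111328125), (108.04378509521484, 82.88704681396484), 88.10897827148438)
green 1438 ((504.85638427734375, -149.4691925048828), (35.54673767089844, 27.418262481689453), 0.570517897605896) [0.13944348 0.1403422  0.14125048]
top [313 197  32  13 179] ((525.8655395507812, -149.60507202148438), (106.43783569335938, 41.325775146484375), 86.02445983886719)
green 63 ((581.1121215820312, 260.70806884765625), (872.117431640625, 39.84696960449219), 82.81660461425781) [0.11096251 0.11417098 0.11799466]
tcp [ 0.4538 -0.1461  0.1466] yaw 89.0 q6 -1.92 tiltz [-0.005  0.002 -1.   ]
(0.4555, -0.147, 0.15) -> [-0.0017 -0.0009 -0.0034] roll -0.0
```

View pics/w8.png

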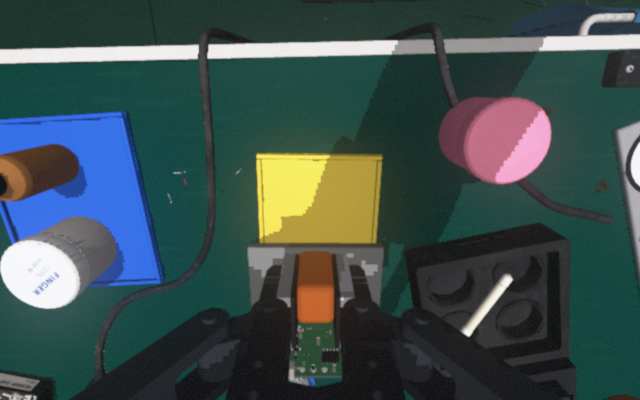

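Carrier hangs level above the yellow tray (256–382, 153–245), and the tray centre works out as (0.4855, −0.147). I'll lower it.

Call:
{"api": "step_arm", "payload": {
  "commands": [
    {"dx": -0.001,"dy": -0.001,"dz": 0.03,"roll": 0.9,"fingers": 1},
    {"dx": -0.001,"dy": -0.001,"dz": 0.06,"roll": 0.9,"fingers": 1},
    {"dx": -0.001,"dy": -0.001,"dz": 0.09,"roll": 0.9,"fingers": 1},
    {"dx": -0.001,"dy": -0.001,"dz": 0.11,"roll": 0.9,"fingers": 1},
    {"dx": -0.001,"dy": -0.001,"dz": 0.118,"roll": 0.9,"fingers": 1},
    {"dx": -0.001,"dy": -0.001,"dz": 0.123,"roll": 0.9,"fingers": 1},
    {"dx": -0.001,"dy": -0.001,"dz": 0.126,"roll": 0.9,"fingers": 1},
    {"dx": -0.001,"dy": -0.001,"dz": 0.126,"roll": 0.9,"fingers": 1}
  ]
}}

```text
time: 25.15
tool_pos: [0.457, -0.1476, 0.0235]
tcp_rot: [0.051, 3.14, -0.0]
wrist_force: [-0.5, -0.5, -1.1]
width: 0.172
grip_force: 68.7
```

```bash
python3 -c "
from h import *
plan([(.4555,-.147,.017)],88.1)"
```

```text
tcp [ 0.457  -0.1476  0.0235] yaw 88.1 q6 -1.9 tiltz [ 0.001 -0.    -1.   ]
(0.4555, -0.147, 0.017) -> [0.0016 0.0006 0.0065] roll 0.0
```

Call:
{"api": "step_arm", "payload": {
  "commands": [
    {"dx": 0.0015,"dy": 0,"dz": 0.003,"roll": 0,"fingers": 1},
    {"dx": 0.0015,"dy": 0,"dz": 0.005,"roll": 0,"fingers": 1},
    {"dx": 0.0015,"dy": 0,"dz": 0.006,"roll": 0,"fingers": 1},
    {"dx": 0.0015,"dy": 0,"dz": 0.006,"roll": 0,"fingers": 1}
  ]
}}

```text
time: 25.65
tool_pos: [0.455, -0.1476, 0.0172]
tcp_rot: [-0.051, -3.141, 0.0]
wrist_force: [-2.5, -0.2, 1.2]
width: 0.173
grip_force: 69.1
```

Call:
{"api": "step_arm", "payload": {
  "commands": [
    {"dx": 0,"dy": 0,"dz": 0.0005,"roll": 0,"fingers": 1},
    {"dx": 0,"dy": 0,"dz": 0.0005,"roll": 0,"fingers": 0.4},
    {"dx": 0,"dy": 0,"dz": 0.0005,"roll": 0,"fingers": 0.2},
    {"dx": 0,"dy": 0,"dz": 0.0005,"roll": 0,"fingers": 0.1},
    {"dx": 0,"dy": 0,"dz": -0.03,"roll": 0,"fingers": 0.1},
    {"dx": 0,"dy": 0,"dz": -0.08,"roll": 0,"fingers": 0.1},
    {"dx": 0,"dy": 0,"dz": -0.14,"roll": 0,"fingers": 0.1},
    {"dx": 0,"dy": 0,"dz": -0.16,"roll": 0,"fingers": 0.1}
  ]
}}

```text
time: 26.65
tool_pos: [0.4577, -0.1485, 0.1816]
tcp_rot: [0.051, 3.134, -0.004]
wrist_force: [0.1, -0.7, -0.2]
width: 0.45
grip_force: 0.0
```

Run:
```python
from h import *
s=read_state();c=calibration("wrist");p,d=read_camera("wrist");W=cloud(d,c);hsv=cv2.cvtColor(p,cv2.COLOR_BGR2HSV);Z=W[...,2]
cv2.imwrite("pics/w9.png",p)
near=(abs(W[...,0]-.485)<.075)&(abs(W[...,1]+.147)<.07)
m=near&(cv2.inRange(hsv,(20,110,40),(36,255,255))>0)&(Z<.014)&(Z>-.003);print("tray",rect(W,m))
o=near&(cv2.inRange(hsv,(8,150,60),(18,255,255))>0)&(Z>.035)&(Z<.05);print("block",rect(W,o),np.median(Z[o]))
g=near&(hsv[...,1]<60)&(Z>.004)&(Z<.018);g=cv2.morphologyEx(g.astype(np.uint8),cv2.MORPH_OPEN,np.ones((3,3)))>0;print("plate",rect(W,g),np.percentile(Z[g],[5,50,95]))
b=near&(Z>.006)&(Z<.022)&(cv2.inRange(hsv,(40,60,30),(80,255,255))>0);print("board",rect(W,b))
plan([(*crad(.141,0),.16)],112.6)
```

```text
tray ((486.9453125, -146.61984252929688), (107.79239654541016, 124.3009262084961), 87.90544128417969)
block ((455.4077453613281, -147.2120819091797), (14.54423713684082, 17.107690811157227), 87.97632598876953) 0.042171392029763166
plate ((486.1141052246094, -148.4067840576172), (64.75861358642578, 79.27713775634766), 88.15892028808594) [0.00848336 0.00968261 0.0115738 ]
board ((504.72735595703125, -148.98873901367188), (49.36311721801758, 35.7352409362793), 86.78034210205078)
tcp [ 0.4583 -0.1487  0.1829] yaw 88.1 q6 -1.9 tiltz [ 0.009 -0.003 -1.   ]
(np.float64(0.6129726406129303), np.float64(0.27118564049503235), 0.16) -> [-0.1407  0.4247  0.0228] roll -24.5
```

View pics/w9.png

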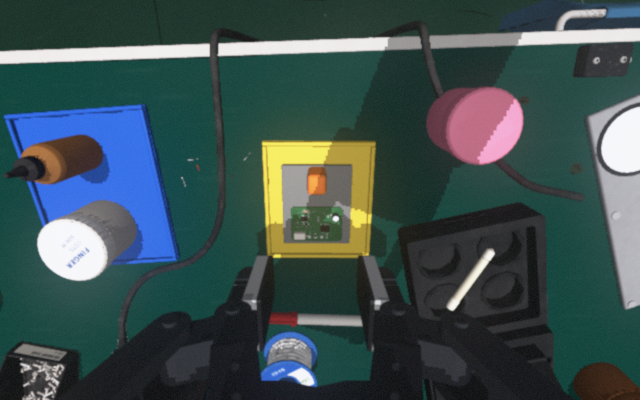

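Carrier lies flat and square in the yellow tray (316,202), about 1–2 mm off centre. Next I'll fold the bar down, going back over the cradle first.

```bash
python3 -c "
from h import *
plan([(*crad(.06,0),.19)],112.6)"
```

```text
tcp [ 0.4583 -0.1487  0.1829] yaw 88.1 q6 -1.9 tiltz [ 0.009 -0.003 -1.   ]
(np.float64(0.5381926130267789), np.float64(0.24005771935958822), 0.19) -> [-0.0673  0.3911 -0.0077] roll -24.5
```

Call:
{"api": "step_arm", "payload": {
  "commands": [
    {"dx": -0.01,"dy": 0.056,"dz": -0.01,"roll": -3.5,"fingers": 0.1},
    {"dx": -0.019,"dy": 0.112,"dz": -0.01,"roll": -7,"fingers": 0.1},
    {"dx": -0.029,"dy": 0.168,"dz": -0.01,"roll": -10.5,"fingers": 0.1},
    {"dx": -0.0385,"dy": 0.224,"dz": -0.01,"roll": -14,"fingers": 0.1},
    {"dx": -0.048,"dy": 0.28,"dz": -0.01,"roll": -17.5,"fingers": 0.1},
    {"dx": -0.058,"dy": 0.336,"dz": -0.01,"roll": -21,"fingers": 0.1},
    {"dx": -0.067,"dy": 0.391,"dz": -0.01,"roll": -24.5,"fingers": 0.1},
    {"dx": -0.067,"dy": 0.391,"dz": -0.01,"roll": -24.5,"fingers": 0.1}
  ]
}}

```text
time: 27.7
tool_pos: [0.5346, 0.2445, 0.1855]
tcp_rot: [0.623, -3.078, -0.001]
wrist_force: [-0.6, -0.5, 0.3]
width: 0.451
grip_force: 0.0
```

Run:
```python
from h import *
c=calibration("wrist");p,d=read_camera("wrist");W=cloud(d,c);Z=W[...,2]
L=(W[...,:2]-C)@np.array([[np.cos(YC),-np.sin(YC)],[np.sin(YC),np.cos(YC)]])
hsv=cv2.cvtColor(p,cv2.COLOR_BGR2HSV)
k=(hsv[...,2]<75)&(Z>.085)&(Z<.115)&(L[...,0]>.09)&(L[...,0]<.17)&(abs(L[...,1])<.02);print("knob",k.sum(),[np.percentile(L[k][:,i],[2,50,98]).round(3) for i in(0,1)] if k.any() else "",np.percentile(Z[k],[5,50,95]) if k.any() else "")
plan([(.6100,.2693,.15),(.610,.2693,.0934)],112.6)
```

```text
knob 629 [array([0.103, 0.117, 0.132]), array([-0.012,  0.   ,  0.011])] [0.10359934 0.1123551  0.11483862]
tcp [0.5341 0.2425 0.1853] yaw 112.8 q6 -1.58 tiltz [-0.002 -0.001 -1.   ]
(0.61, 0.2693, 0.15) -> [-0.0804 -0.0047  0.0352] roll 0.2
(0.61, 0.2693, 0.0934) -> [-0.0806 -0.0047  0.0918] roll 0.2
```

```bash
python3 -c "
from h import *
plan([(*crad(.119,0),.15),(*crad(.119,0),.096)],112.6)"
```

```text
tcp [0.5341 0.2425 0.1853] yaw 112.8 q6 -1.58 tiltz [-0.002 -0.001 -1.   ]
(np.float64(0.5926620158364447), np.float64(0.26273114339651665), 0.15) -> [-0.0619 -0.004   0.0352] roll 0.2
(np.float64(0.5926620158364447), np.float64(0.26273114339651665), 0.096) -> [-0.062  -0.004   0.0892] roll 0.2
```

Call:
{"api": "step_arm", "payload": {
  "commands": [
    {"dx": -0.05,"dy": -0.004,"dz": 0,"roll": 0.2,"fingers": 0.0},
    {"dx": -0.062,"dy": -0.004,"dz": 0,"roll": 0.2,"fingers": 0.0},
    {"dx": -0.062,"dy": -0.004,"dz": 0.02,"roll": 0.2,"fingers": 0.0},
    {"dx": -0.062,"dy": -0.004,"dz": 0.04,"roll": 0.2,"fingers": 0.0},
    {"dx": -0.062,"dy": -0.004,"dz": 0.04,"roll": 0.2,"fingers": 0.0}
  ]
}}

```text
time: 28.38
tool_pos: [0.5902, 0.2596, 0.143]
tcp_rot: [0.609, -3.075, 0.002]
wrist_force: [-0.1, 0.3, -0.5]
width: 0.503
grip_force: 0.0
```

Run:
```python
from h import *
c=calibration("wrist");p,d=read_camera("wrist");W=cloud(d,c);Z=W[...,2]
cv2.imwrite("pics/w10.png",p)
plan([(*crad(.119,0),.15),(*crad(.119,0),.096)],112.6)
```

```text
tcp [0.5914 0.2602 0.1446] yaw 112.4 q6 -1.59 tiltz [-0.004 -0.002 -1.   ]
(np.float64(0.5926620158364447), np.float64(0.26273114339651665), 0.15) -> [-0.0021  0.0018 -0.0054] roll -0.2
(np.float64(0.5926620158364447), np.float64(0.26273114339651665), 0.096) -> [-0.0024  0.0018  0.0486] roll -0.2
```

View pics/w10.png

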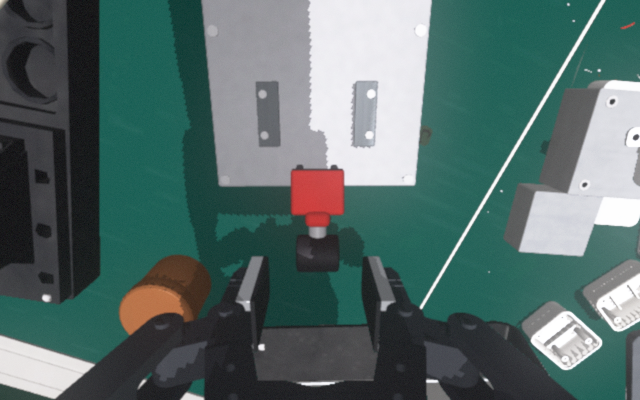

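Knob (317,253) is centred and the bar stands at about 1.25 rad. I'll descend and pinch.

Call:
{"api": "step_arm", "payload": {
  "commands": [
    {"dx": -0.002,"dy": 0.002,"dz": 0.025,"roll": 0,"fingers": 0},
    {"dx": -0.002,"dy": 0.002,"dz": 0.045,"roll": 0,"fingers": 0},
    {"dx": -0.002,"dy": 0.002,"dz": 0.048,"roll": 0,"fingers": 0},
    {"dx": -0.002,"dy": 0.002,"dz": 0.048,"roll": 0,"fingers": 1},
    {"dx": -0.002,"dy": 0.002,"dz": 0.048,"roll": 0,"fingers": 1},
    {"dx": -0.002,"dy": 0.002,"dz": 0.048,"roll": 0,"fingers": 1},
    {"dx": -0.002,"dy": 0.002,"dz": 0.048,"roll": 0,"fingers": 1}
  ],
  "squeeze": 22
}}

```text
time: 29.3
tool_pos: [0.595, 0.2631, 0.0993]
tcp_rot: [-0.611, 3.081, -0.002]
wrist_force: [0.6, -6.2, -1.7]
width: 0.273
grip_force: 26.1
```

Run:
```python
from h import *
s=read_state();print(s["tool_pos"]);plan([(*crad(.023,0),.052)],112.6)
a0=np.arctan2(44,-79);r=np.hypot(79,44);k=lambda t:np.array([r*np.cos(a0-t),r*np.sin(a0-t)])
for t in np.arange(1.25,-.2,-.1): d=k(t)-k(1.25);print(round(t,2),"dx",round(-d[0],1),"dz",round(-d[1],1))
```

```text
[0.59497171 0.26309486 0.09927187]
tcp [0.595  0.2631 0.0993] yaw 112.4 q6 -1.58 tiltz [ 0.    -0.001 -1.   ]
(np.float64(0.5040338349935986), np.float64(0.2258387924211755), 0.052) -> [0.0983 0.0003 0.0473] roll -0.2
1.25 dx -0.0 dz -0.0
1.15 dx 9.0 dz -1.2
1.05 dx 18.0 dz -1.6
0.95 dx 27.0 dz -1.0
0.85 dx 35.9 dz 0.5
0.75 dx 44.7 dz 2.8
0.65 dx 53.1 dz 6.0
0.55 dx 61.2 dz 10.0
0.45 dx 68.8 dz 14.9
0.35 dx 76.0 dz 20.4
0.25 dx 82.5 dz 26.7
0.15 dx 88.4 dz 33.5
0.05 dx 93.5 dz 41.0
-0.05 dx 97.9 dz 48.8
-0.15 dx 101.5 dz 57.1
```

Call:
{"api": "step_arm", "payload": {
  "commands": [
    {"dx": 0.009,"dy": 0,"dz": -0.0012,"roll": 0,"fingers": 1},
    {"dx": 0.018,"dy": 0,"dz": -0.0016,"roll": 0,"fingers": 1},
    {"dx": 0.027,"dy": 0,"dz": -0.001,"roll": 0,"fingers": 1},
    {"dx": 0.0359,"dy": 0,"dz": 0.0005,"roll": 0,"fingers": 1},
    {"dx": 0.0447,"dy": 0,"dz": 0.0028,"roll": 0,"fingers": 1},
    {"dx": 0.0531,"dy": 0,"dz": 0.006,"roll": 0,"fingers": 1},
    {"dx": 0.0612,"dy": 0,"dz": 0.01,"roll": 0,"fingers": 1},
    {"dx": 0.0688,"dy": 0,"dz": 0.0149,"roll": 0,"fingers": 1}
  ]
}}

```text
time: 30.3
tool_pos: [0.5354, 0.2383, 0.0896]
tcp_rot: [-0.61, 3.072, 0.0]
wrist_force: [-1.5, -7.4, 15.6]
width: 0.27
grip_force: 28.7
```

Call:
{"api": "step_arm", "payload": {
  "commands": [
    {"dx": 0.0072,"dy": 0,"dz": 0.0055,"roll": 0,"fingers": 1},
    {"dx": 0.0137,"dy": 0,"dz": 0.0118,"roll": 0,"fingers": 1},
    {"dx": 0.0196,"dy": 0,"dz": 0.0186,"roll": 0,"fingers": 1},
    {"dx": 0.0247,"dy": 0,"dz": 0.0261,"roll": 0,"fingers": 1},
    {"dx": 0.027,"dy": 0,"dz": 0.03,"roll": 0,"fingers": 1},
    {"dx": 0.028,"dy": 0,"dz": 0.034,"roll": 0,"fingers": 1},
    {"dx": 0.028,"dy": 0,"dz": 0.036,"roll": 0,"fingers": 1}
  ]
}}

```text
time: 31.18
tool_pos: [0.5027, 0.2247, 0.0496]
tcp_rot: [0.611, -3.075, 0.005]
wrist_force: [-13.4, -14.0, 16.4]
width: 0.271
grip_force: 40.7
```

```bash
python3 -c "
from h import *
plan([(*crad(.023,0),.052)],112.6);print(read_state()['wrist_force'])"
```

```text
tcp [0.5027 0.2247 0.0496] yaw 112.5 q6 -1.58 tiltz [-0.006 -0.004 -1.   ]
(np.float64(0.5040338349935986), np.float64(0.2258387924211755), 0.052) -> [-0.0017  0.0005 -0.0024] roll -0.1
[-13.3924333  -13.95855082  16.41705615]
```

Call:
{"api": "step_arm", "payload": {
  "commands": [
    {"dx": 0,"dy": 0,"dz": -0.001,"roll": 0,"fingers": 0.2},
    {"dx": 0,"dy": 0,"dz": -0.001,"roll": 0,"fingers": 0.0},
    {"dx": 0,"dy": 0,"dz": -0.001,"roll": 0,"fingers": 0.0},
    {"dx": 0,"dy": 0,"dz": -0.03,"roll": 0,"fingers": 0.0},
    {"dx": 0,"dy": 0,"dz": -0.09,"roll": 0,"fingers": 0.0},
    {"dx": 0,"dy": 0,"dz": -0.14,"roll": 0,"fingers": -0.4},
    {"dx": 0,"dy": 0,"dz": -0.14,"roll": 0,"fingers": -0.4}
  ]
}}

```text
time: 32.05
tool_pos: [0.509, 0.2288, 0.1941]
tcp_rot: [-0.609, 3.071, 0.004]
wrist_force: [0.1, 0.0, -0.6]
width: 0.699
grip_force: 0.0
```

Run:
```python
from h import *
c=calibration("wrist");p,d=read_camera("wrist");W=cloud(d,c);Z=W[...,2];hsv=cv2.cvtColor(p,cv2.COLOR_BGR2HSV)
L=(W[...,:2]-C)@np.array([[np.cos(YC),-np.sin(YC)],[np.sin(YC),np.cos(YC)]])
k=(hsv[...,2]<75)&(Z>.05)&(Z<.1)&(abs(L[...,1])<.013)&(L[...,0]<.06)&(L[...,0]>-.03);print("knob x",np.percentile(L[k][:,0],[2,50,98]).round(4),"z",np.percentile(Z[k],[5,50,95,99]).round(4))
r=(cv2.inRange(hsv,(0,150,80),(6,255,255))>0)&(L[...,0]>.05)&(L[...,0]<.09)&(abs(L[...,1])<.006);
if r.any():print("bar slope",np.polyfit(L[r][:,0],Z[r],1),np.percentile(Z[r],[5,95]))
# the same on the original view
w=np.load("w1.npz");W=w["W"];Z=W[...,2];hsv=cv2.cvtColor(w["p"],cv2.COLOR_BGR2HSV);L=(W[...,:2]-C)@np.array([[np.cos(YC),-np.sin(YC)],[np.sin(YC),np.cos(YC)]])
k=(hsv[...,2]<75)&(Z>.05)&(Z<.1)&(abs(L[...,1])<.013)&(L[...,0]<.06)&(L[...,0]>-.03);print("knob0 x",np.percentile(L[k][:,0],[2,50,98]).round(4),"z",np.percentile(Z[k],[5,50,95,99]).round(4))
r=(cv2.inRange(hsv,(0,150,80),(6,255,255))>0)&(L[...,0]>.05)&(L[...,0]<.09)&(abs(L[...,1])<.006);print("bar0",np.polyfit(L[r][:,0],Z[r],1),np.percentile(Z[r],[5,95]))
plan([(.4279,-.3602,.17)],85)
```

```text
knob x [0.0176 0.0253 0.0373] z [0.0726 0.0786 0.0807 0.0812]
bar slope [-0.10171318  0.05606888] [0.04678447 0.05101453]
knob0 x [0.013  0.0205 0.0317] z [0.0662 0.0707 0.0728 0.0734]
bar0 [0.00406572 0.04512376] [0.04401436 0.04666309]
tcp [0.5071 0.228  0.191 ] yaw 112.4 q6 -1.59 tiltz [ 0.006  0.003 -1.   ]
(0.4279, -0.3602, 0.17) -> [ 0.2979 -0.5134  0.0191] roll 27.4
```

Bar is still about 0.1 rad up (knob top 8 mm high). I'll press it down from above with closed fingers.

Call:
{"api": "step_arm", "payload": {
  "commands": [
    {"dx": 0.003,"dy": 0,"dz": 0.03,"roll": 0,"fingers": 1},
    {"dx": 0.003,"dy": 0,"dz": 0.06,"roll": 0,"fingers": 1},
    {"dx": 0.003,"dy": 0,"dz": 0.08,"roll": 0,"fingers": 1},
    {"dx": 0.003,"dy": 0,"dz": 0.09,"roll": 0,"fingers": 1},
    {"dx": 0.003,"dy": 0,"dz": 0.09,"roll": 0,"fingers": 1},
    {"dx": 0.003,"dy": 0,"dz": 0.09,"roll": 0,"fingers": 1},
    {"dx": 0.003,"dy": 0,"dz": 0.09,"roll": 0,"fingers": 1}
  ]
}}

```text
time: 32.98
tool_pos: [0.5033, 0.2261, 0.0992]
tcp_rot: [-0.611, 3.08, 0.001]
wrist_force: [-0.2, 0.1, 0.5]
width: -0.002
grip_force: 0.0
```

```bash
python3 -c "
from h import *
plan([(*crad(.024,0),.073)],112.6)"
```

```text
tcp [0.5033 0.2261 0.0992] yaw 112.4 q6 -1.59 tiltz [ 0.002  0.001 -1.   ]
(np.float64(0.5049570452107115), np.float64(0.2262230877438353), 0.073) -> [-0.0016 -0.0006  0.0262] roll -0.2
```

Call:
{"api": "step_arm", "payload": {
  "commands": [
    {"dx": -0.001,"dy": 0,"dz": 0.012,"roll": 0,"fingers": 1},
    {"dx": -0.001,"dy": 0,"dz": 0.018,"roll": 0,"fingers": 1},
    {"dx": -0.001,"dy": 0,"dz": 0.021,"roll": 0,"fingers": 1},
    {"dx": -0.001,"dy": 0,"dz": 0.024,"roll": 0,"fingers": 1},
    {"dx": -0.001,"dy": 0,"dz": 0.026,"roll": 0,"fingers": 1},
    {"dx": -0.001,"dy": 0,"dz": 0.027,"roll": 0,"fingers": 1}
  ]
}}

```text
time: 33.72
tool_pos: [0.5033, 0.2262, 0.0726]
tcp_rot: [0.611, -3.081, 0.0]
wrist_force: [-7.2, -1.9, 15.1]
width: -0.001
grip_force: 7.8
```

Call:
{"api": "step_arm", "payload": {
  "commands": [
    {"dx": 0,"dy": 0,"dz": 0.001,"roll": 0,"fingers": 1},
    {"dx": 0,"dy": 0,"dz": -0.03,"roll": 0,"fingers": 1},
    {"dx": 0,"dy": 0,"dz": -0.08,"roll": 0,"fingers": 0.5},
    {"dx": 0,"dy": 0,"dz": -0.12,"roll": 0,"fingers": 0},
    {"dx": 0,"dy": 0,"dz": -0.12,"roll": 0,"fingers": -0.4},
    {"dx": 0,"dy": 0,"dz": -0.12,"roll": 0,"fingers": -0.4}
  ]
}}

```text
time: 34.48
tool_pos: [0.5032, 0.2261, 0.1907]
tcp_rot: [-0.611, 3.081, -0.0]
wrist_force: [-0.1, -0.5, -0.1]
width: 0.703
grip_force: 0.0
```

Run:
```python
from h import *
c=calibration("wrist");p,d=read_camera("wrist");W=cloud(d,c);Z=W[...,2];hsv=cv2.cvtColor(p,cv2.COLOR_BGR2HSV)
L=(W[...,:2]-C)@np.array([[np.cos(YC),-np.sin(YC)],[np.sin(YC),np.cos(YC)]])
k=(hsv[...,2]<75)&(Z>.05)&(Z<.1)&(abs(L[...,1])<.013)&(L[...,0]<.06)&(L[...,0]>-.03);print("knob x",np.percentile(L[k][:,0],[2,50,98]).round(4),"z",np.percentile(Z[k],[5,50,95,99]).round(4))
r=(cv2.inRange(hsv,(0,150,80),(6,255,255))>0)&(L[...,0]>.05)&(L[...,0]<.09)&(abs(L[...,1])<.006);print("bar slope",np.polyfit(L[r][:,0],Z[r],1))
plan([(.4279,-.3602,.19)],85)
```

```text
knob x [0.0127 0.0203 0.0315] z [0.0651 0.0708 0.0729 0.0734]
bar slope [0.00131352 0.04541049]
tcp [0.5026 0.2259 0.1897] yaw 112.4 q6 -1.59 tiltz [-0.002 -0.001 -1.   ]
(0.4279, -0.3602, 0.19) -> [ 2.926e-01 -5.133e-01  3.000e-04] roll 27.4
```

Bar is down exactly as at the start. Now I'll fetch the jar.

Call:
{"api": "step_arm", "payload": {
  "commands": [
    {"dx": 0.0218,"dy": -0.054,"dz": 0,"roll": 3.5,"fingers": -1},
    {"dx": 0.0435,"dy": -0.108,"dz": 0,"roll": 7,"fingers": -1},
    {"dx": 0.0653,"dy": -0.162,"dz": 0,"roll": 10.5,"fingers": -1},
    {"dx": 0.087,"dy": -0.216,"dz": 0,"roll": 14,"fingers": -1},
    {"dx": 0.109,"dy": -0.27,"dz": 0,"roll": 17.5,"fingers": -1},
    {"dx": 0.1305,"dy": -0.324,"dz": 0,"roll": 21,"fingers": -1},
    {"dx": 0.1523,"dy": -0.378,"dz": 0,"roll": 24,"fingers": -1},
    {"dx": 0.174,"dy": -0.432,"dz": 0,"roll": 27.4,"fingers": -1}
  ]
}}

```text
time: 35.52
tool_pos: [0.506, -0.2409, 0.1889]
tcp_rot: [-0.139, -3.136, -0.002]
wrist_force: [1.1, 0.4, -0.0]
width: 1.001
grip_force: 0.0
```

```bash
python3 -c "
from h import *
plan([(.502,-.3559,.1)],85)"
```

```text
tcp [ 0.506  -0.2409  0.1889] yaw 84.9 q6 -1.97 tiltz [-0.003  0.002 -1.   ]
(0.502, -0.3559, 0.1) -> [-0.0064 -0.1151  0.0888] roll -0.1
```

Call:
{"api": "step_arm", "payload": {
  "commands": [
    {"dx": -0.003,"dy": -0.058,"dz": 0,"roll": 0,"fingers": -1},
    {"dx": -0.006,"dy": -0.115,"dz": 0.02,"roll": 0,"fingers": -1},
    {"dx": -0.006,"dy": -0.115,"dz": 0.06,"roll": 0,"fingers": -1},
    {"dx": -0.006,"dy": -0.115,"dz": 0.085,"roll": 0,"fingers": -1},
    {"dx": -0.006,"dy": -0.115,"dz": 0.085,"roll": 0,"fingers": -1},
    {"dx": -0.006,"dy": -0.115,"dz": 0.085,"roll": 0,"fingers": -1}
  ]
}}

```text
time: 36.28
tool_pos: [0.5034, -0.3545, 0.1059]
tcp_rot: [-0.136, -3.138, -0.0]
wrist_force: [0.7, 0.6, 1.0]
width: 1.0
grip_force: 0.0
```

```bash
python3 -c "
from h import *
plan([(.502,-.3559,.03)],85)"
```

```text
tcp [ 0.5034 -0.3545  0.1059] yaw 85.0 q6 -2.14 tiltz [-0.  0. -1.]
(0.502, -0.3559, 0.03) -> [ 0.0012 -0.0016  0.0759] roll 0.0
```

Call:
{"api": "step_arm", "payload": {
  "commands": [
    {"dx": 0.001,"dy": -0.0015,"dz": 0.03,"roll": 0,"fingers": -1},
    {"dx": 0.001,"dy": -0.0015,"dz": 0.06,"roll": 0,"fingers": -1},
    {"dx": 0.001,"dy": -0.0015,"dz": 0.074,"roll": 0,"fingers": -1},
    {"dx": 0.001,"dy": -0.0015,"dz": 0.074,"roll": 0,"fingers": -1},
    {"dx": 0.001,"dy": -0.0015,"dz": 0.074,"roll": 0,"fingers": 0},
    {"dx": 0.001,"dy": -0.0015,"dz": 0.074,"roll": 0,"fingers": 1},
    {"dx": 0.001,"dy": -0.0015,"dz": 0.074,"roll": 0,"fingers": 1},
    {"dx": 0.001,"dy": -0.0015,"dz": 0.074,"roll": 0,"fingers": 1}
  ],
  "squeeze": 45
}}

```text
time: 37.28
tool_pos: [0.5037, -0.3571, 0.0342]
tcp_rot: [0.136, 3.135, -0.003]
wrist_force: [0.8, -0.0, 5.6]
width: 0.67
grip_force: 48.3
```

Call:
{"api": "step_arm", "payload": {
  "commands": [
    {"dx": 0,"dy": 0,"dz": -0.02,"roll": 0,"fingers": 1},
    {"dx": 0,"dy": 0,"dz": -0.06,"roll": 0,"fingers": 1},
    {"dx": 0,"dy": 0,"dz": -0.11,"roll": 0,"fingers": 1},
    {"dx": 0,"dy": 0,"dz": -0.14,"roll": 0,"fingers": 1},
    {"dx": 0,"dy": 0,"dz": -0.14,"roll": 0,"fingers": 1}
  ]
}}

```text
time: 37.9
tool_pos: [0.5042, -0.3576, 0.1769]
tcp_rot: [0.136, 3.132, -0.007]
wrist_force: [0.1, -0.6, -1.1]
width: 0.671
grip_force: 48.2
```

```bash
python3 -c "
from h import *
plan([(.3976,.2307,.17)],112.6)"
```

```text
tcp [ 0.5042 -0.3576  0.1769] yaw 85.0 q6 -2.14 tiltz [ 0.006 -0.005 -1.   ]
(0.3976, 0.2307, 0.17) -> [0.1572 0.5769 0.0034] roll -27.6
```

Call:
{"api": "step_arm", "payload": {
  "commands": [
    {"dx": 0.0157,"dy": 0.0577,"dz": 0,"roll": -3.5,"fingers": 1},
    {"dx": 0.0314,"dy": 0.1154,"dz": 0,"roll": -7,"fingers": 1},
    {"dx": 0.047,"dy": 0.173,"dz": 0,"roll": -10.5,"fingers": 1},
    {"dx": 0.063,"dy": 0.231,"dz": 0,"roll": -14,"fingers": 1},
    {"dx": 0.0785,"dy": 0.2885,"dz": 0,"roll": -17.5,"fingers": 1},
    {"dx": 0.094,"dy": 0.346,"dz": 0,"roll": -21,"fingers": 1},
    {"dx": 0.11,"dy": 0.404,"dz": 0,"roll": -24.5,"fingers": 1},
    {"dx": 0.1255,"dy": 0.4615,"dz": 0,"roll": -27.6,"fingers": 1}
  ]
}}

```text
time: 38.9
tool_pos: [0.4153, 0.1161, 0.1708]
tcp_rot: [0.618, -3.078, 0.0]
wrist_force: [0.4, 1.1, -0.8]
width: 0.672
grip_force: 48.3
```

```bash
python3 -c "
from h import *
plan([(.399,.2313,.1)],112.6)"
```

```text
tcp [0.4153 0.1161 0.1708] yaw 112.7 q6 -1.75 tiltz [-0.002 -0.    -1.   ]
(0.399, 0.2313, 0.1) -> [-0.0296  0.1126  0.0708] roll 0.1
```

Call:
{"api": "step_arm", "payload": {
  "commands": [
    {"dx": -0.015,"dy": 0.056,"dz": 0.01,"roll": 0,"fingers": 1},
    {"dx": -0.0296,"dy": 0.1126,"dz": 0.03,"roll": 0,"fingers": 1},
    {"dx": -0.0296,"dy": 0.1126,"dz": 0.07,"roll": 0,"fingers": 1},
    {"dx": -0.0296,"dy": 0.1126,"dz": 0.1,"roll": 0,"fingers": 1},
    {"dx": -0.0296,"dy": 0.1126,"dz": 0.12,"roll": 0,"fingers": 1},
    {"dx": -0.0296,"dy": 0.1126,"dz": 0.124,"roll": 0,"fingers": 1},
    {"dx": -0.0296,"dy": 0.1126,"dz": 0.124,"roll": 0,"fingers": 1}
  ]
}}

```text
time: 39.78
tool_pos: [0.4006, 0.2296, 0.0477]
tcp_rot: [0.616, -3.079, 0.001]
wrist_force: [0.3, -0.7, -1.5]
width: 0.67
grip_force: 48.5
```

```bash
python3 -c "
from h import *
plan([(.399,.2313,.036)],112.6)"
```

```text
tcp [0.4006 0.2296 0.0477] yaw 112.6 q6 -1.5 tiltz [-0.001 -0.001 -1.   ]
(0.399, 0.2313, 0.036) -> [0.0008 0.0022 0.0117] roll 0.0
```

Call:
{"api": "step_arm", "payload": {
  "commands": [
    {"dx": 0.001,"dy": 0.002,"dz": 0.006,"roll": 0,"fingers": 1},
    {"dx": 0.001,"dy": 0.002,"dz": 0.009,"roll": 0,"fingers": 1},
    {"dx": 0.001,"dy": 0.002,"dz": 0.0105,"roll": 0,"fingers": 1},
    {"dx": 0.001,"dy": 0.002,"dz": 0.0115,"roll": 0,"fingers": 1},
    {"dx": 0.001,"dy": 0.002,"dz": 0.0115,"roll": 0,"fingers": 1}
  ]
}}

```text
time: 40.4
tool_pos: [0.3995, 0.2314, 0.0366]
tcp_rot: [-0.616, 3.08, 0.0]
wrist_force: [0.1, -0.8, -0.7]
width: 0.673
grip_force: 48.5
```

Call:
{"api": "step_arm", "payload": {
  "commands": [
    {"dx": 0,"dy": 0,"dz": 0.001,"roll": 0,"fingers": 1},
    {"dx": 0,"dy": 0,"dz": 0.0015,"roll": 0,"fingers": 1},
    {"dx": 0,"dy": 0,"dz": 0.0015,"roll": 0,"fingers": 1}
  ]
}}

```text
time: 40.78
tool_pos: [0.3997, 0.2315, 0.0362]
tcp_rot: [0.616, -3.08, 0.0]
wrist_force: [-3.8, -1.5, 8.7]
width: 0.671
grip_force: 49.4
```

Contact. I'll release, rise and head back for the bottle.

Call:
{"api": "step_arm", "payload": {
  "commands": [
    {"dx": 0,"dy": 0,"dz": 0,"roll": 0,"fingers": 0},
    {"dx": 0,"dy": 0,"dz": 0,"roll": 0,"fingers": -0.6},
    {"dx": 0,"dy": 0,"dz": 0,"roll": 0,"fingers": -1},
    {"dx": 0,"dy": 0,"dz": 0,"roll": 0,"fingers": -1},
    {"dx": 0,"dy": 0,"dz": -0.05,"roll": 0,"fingers": -1},
    {"dx": 0,"dy": 0,"dz": -0.11,"roll": 0,"fingers": -1},
    {"dx": 0,"dy": 0,"dz": -0.155,"roll": 0,"fingers": -0.6},
    {"dx": 0,"dy": 0,"dz": -0.155,"roll": 0,"fingers": -0.4}
  ]
}}

```text
time: 41.78
tool_pos: [0.4026, 0.233, 0.1949]
tcp_rot: [-0.615, 3.071, 0.004]
wrist_force: [0.5, 0.8, -1.2]
width: 0.7
grip_force: 0.0
```

Run:
```python
from h import *
c=calibration("wrist");p,d=read_camera("wrist");W=cloud(d,c);Z=W[...,2];cv2.imwrite("pics/w11.png",p)
m=(Z>.05)&(Z<.075)&(np.hypot(W[...,0]-.3976,W[...,1]-.2307)<.05);q=W[m];print(len(q),np.median(q,0),cv2.minEnclosingCircle(q[:,:2].astype(np.float32)))
plan([(.4279,-.3602,.19)],85)
```

```text
3856 [0.39621672 0.23064196 0.06360102] ((0.3984345495700836, 0.23153088986873627), 0.029368747025728226)
tcp [0.4009 0.2321 0.1922] yaw 112.6 q6 -1.49 tiltz [ 0.004  0.002 -1.   ]
(0.4279, -0.3602, 0.19) -> [ 0.203  -0.5571  0.001 ] roll 27.6
```

Call:
{"api": "step_arm", "payload": {
  "commands": [
    {"dx": 0.0215,"dy": -0.0575,"dz": 0,"roll": 3.5,"fingers": -0.4},
    {"dx": 0.043,"dy": -0.115,"dz": 0,"roll": 7,"fingers": -0.4},
    {"dx": 0.0645,"dy": -0.1725,"dz": 0,"roll": 10.5,"fingers": -0.4},
    {"dx": 0.085,"dy": -0.23,"dz": 0,"roll": 14,"fingers": -0.4},
    {"dx": 0.106,"dy": -0.2875,"dz": 0,"roll": 17.5,"fingers": -0.4},
    {"dx": 0.127,"dy": -0.345,"dz": 0,"roll": 21,"fingers": -0.4},
    {"dx": 0.148,"dy": -0.4025,"dz": 0,"roll": 24.5,"fingers": -0.4},
    {"dx": 0.168,"dy": -0.46,"dz": 0,"roll": 27.6,"fingers": -0.4}
  ]
}}

```text
time: 42.82
tool_pos: [0.4199, -0.2591, 0.1877]
tcp_rot: [-0.14, -3.136, -0.003]
wrist_force: [1.9, 0.7, 0.1]
width: 0.698
grip_force: 0.0
```

```bash
python3 -c "
from h import *
plan([(.4279,-.3602,.13)],85)"
```

```text
tcp [ 0.4199 -0.2591  0.1877] yaw 84.9 q6 -2.09 tiltz [-0.003  0.002 -1.   ]
(0.4279, -0.3602, 0.13) -> [-0.0172 -0.1001  0.0575] roll -0.1
```

Call:
{"api": "step_arm", "payload": {
  "commands": [
    {"dx": -0.0085,"dy": -0.05,"dz": 0,"roll": 0,"fingers": -0.4},
    {"dx": -0.0172,"dy": -0.1,"dz": 0.02,"roll": 0,"fingers": -0.4},
    {"dx": -0.0172,"dy": -0.1,"dz": 0.06,"roll": 0,"fingers": -0.4},
    {"dx": -0.0172,"dy": -0.1,"dz": 0.075,"roll": 0,"fingers": -0.4},
    {"dx": -0.0172,"dy": -0.1,"dz": 0.075,"roll": 0,"fingers": -0.4},
    {"dx": -0.0172,"dy": -0.1,"dz": 0.075,"roll": 0,"fingers": -0.4}
  ]
}}

```text
time: 43.58
tool_pos: [0.4305, -0.3588, 0.116]
tcp_rot: [0.135, 3.138, -0.001]
wrist_force: [0.7, -0.9, 0.4]
width: 0.7
grip_force: 0.0
```

```bash
python3 -c "
from h import *
plan([(.4279,-.3602,.0315)],85)"
```

```text
tcp [ 0.4305 -0.3588  0.116 ] yaw 85.1 q6 -2.22 tiltz [ 0.001 -0.001 -1.   ]
(0.4279, -0.3602, 0.0315) -> [ 0.0026 -0.0016  0.0845] roll 0.1
```

Call:
{"api": "step_arm", "payload": {
  "commands": [
    {"dx": 0.002,"dy": -0.0016,"dz": 0.04,"roll": 0,"fingers": -0.4},
    {"dx": 0.002,"dy": -0.0016,"dz": 0.07,"roll": 0,"fingers": -0.4},
    {"dx": 0.002,"dy": -0.0016,"dz": 0.084,"roll": 0,"fingers": -0.4},
    {"dx": 0.002,"dy": -0.0016,"dz": 0.084,"roll": 0,"fingers": -0.4},
    {"dx": 0.002,"dy": -0.0016,"dz": 0.084,"roll": 0,"fingers": 0.2},
    {"dx": 0.002,"dy": -0.0016,"dz": 0.084,"roll": 0,"fingers": 1},
    {"dx": 0.002,"dy": -0.0016,"dz": 0.084,"roll": 0,"fingers": 1},
    {"dx": 0.002,"dy": -0.0016,"dz": 0.084,"roll": 0,"fingers": 1}
  ],
  "squeeze": 35
}}

```text
time: 44.58
tool_pos: [0.4291, -0.3614, 0.033]
tcp_rot: [0.136, 3.136, -0.003]
wrist_force: [0.7, 1.1, 6.8]
width: 0.378
grip_force: 34.9
```

Call:
{"api": "step_arm", "payload": {
  "commands": [
    {"dx": 0,"dy": 0,"dz": -0.02,"roll": 0,"fingers": 1},
    {"dx": 0,"dy": 0,"dz": -0.06,"roll": 0,"fingers": 1},
    {"dx": 0,"dy": 0,"dz": -0.11,"roll": 0,"fingers": 1},
    {"dx": 0,"dy": 0,"dz": -0.14,"roll": 0,"fingers": 1},
    {"dx": 0,"dy": 0,"dz": -0.14,"roll": 0,"fingers": 1}
  ]
}}

```text
time: 45.2
tool_pos: [0.4295, -0.3621, 0.1747]
tcp_rot: [0.136, 3.133, -0.007]
wrist_force: [0.7, 0.0, 0.2]
width: 0.375
grip_force: 34.8
```

```bash
python3 -c "
from h import *
plan([(.4316,.1448,.17)],112.6)"
```

```text
tcp [ 0.4295 -0.3621  0.1747] yaw 85.0 q6 -2.23 tiltz [ 0.005 -0.005 -1.   ]
(0.4316, 0.1448, 0.17) -> [0.0419 0.5052 0.0022] roll -27.6
```

Call:
{"api": "step_arm", "payload": {
  "commands": [
    {"dx": 0.005,"dy": 0.0605,"dz": 0,"roll": -4,"fingers": 1},
    {"dx": 0.01,"dy": 0.121,"dz": 0,"roll": -8,"fingers": 1},
    {"dx": 0.015,"dy": 0.1815,"dz": 0,"roll": -12,"fingers": 1},
    {"dx": 0.02,"dy": 0.242,"dz": 0,"roll": -16,"fingers": 1},
    {"dx": 0.025,"dy": 0.3025,"dz": 0,"roll": -20,"fingers": 1},
    {"dx": 0.03,"dy": 0.363,"dz": 0,"roll": -24,"fingers": 1},
    {"dx": 0.035,"dy": 0.4235,"dz": 0,"roll": -27.6,"fingers": 1},
    {"dx": 0.04,"dy": 0.484,"dz": 0,"roll": -27.6,"fingers": 1}
  ]
}}

```text
time: 46.2
tool_pos: [0.4284, 0.1269, 0.1694]
tcp_rot: [0.617, -3.078, 0.0]
wrist_force: [1.4, -0.2, -0.6]
width: 0.378
grip_force: 35.0
```

```bash
python3 -c "
from h import *
plan([(.432,.1448,.06)],112.6)"
```

```text
tcp [0.4284 0.1269 0.1694] yaw 112.7 q6 -1.73 tiltz [-0.002 -0.001 -1.   ]
(0.432, 0.1448, 0.06) -> [-0.0105  0.0151  0.1094] roll 0.1
```

Call:
{"api": "step_arm", "payload": {
  "commands": [
    {"dx": -0.0105,"dy": 0.0151,"dz": 0,"roll": 0,"fingers": 1},
    {"dx": -0.0105,"dy": 0.0151,"dz": 0.03,"roll": 0,"fingers": 1},
    {"dx": -0.0105,"dy": 0.0151,"dz": 0.07,"roll": 0,"fingers": 1},
    {"dx": -0.0105,"dy": 0.0151,"dz": 0.1,"roll": 0,"fingers": 1},
    {"dx": -0.0105,"dy": 0.0151,"dz": 0.12,"roll": 0,"fingers": 1},
    {"dx": -0.0105,"dy": 0.0151,"dz": 0.124,"roll": 0,"fingers": 1},
    {"dx": -0.0105,"dy": 0.0151,"dz": 0.124,"roll": 0,"fingers": 1}
  ]
}}

```text
time: 47.08
tool_pos: [0.4335, 0.1427, 0.0467]
tcp_rot: [0.615, -3.08, 0.0]
wrist_force: [-0.2, -0.2, -0.7]
width: 0.374
grip_force: 35.1
```

```bash
python3 -c "
from h import *
plan([(.432,.1448,.0345)],112.6)"
```

```text
tcp [0.4335 0.1427 0.0467] yaw 112.6 q6 -1.7 tiltz [-0.001 -0.001 -1.   ]
(0.432, 0.1448, 0.0345) -> [0.0005 0.0025 0.0122] roll -0.0
```

Call:
{"api": "step_arm", "payload": {
  "commands": [
    {"dx": 0,"dy": 0.0025,"dz": 0.006,"roll": 0,"fingers": 1},
    {"dx": 0,"dy": 0.0025,"dz": 0.009,"roll": 0,"fingers": 1},
    {"dx": 0,"dy": 0.0025,"dz": 0.0105,"roll": 0,"fingers": 1},
    {"dx": 0,"dy": 0.0025,"dz": 0.012,"roll": 0,"fingers": 1},
    {"dx": 0,"dy": 0.0025,"dz": 0.0125,"roll": 0,"fingers": 1},
    {"dx": 0,"dy": 0.0025,"dz": 0.0125,"roll": 0,"fingers": 1}
  ]
}}

```text
time: 47.82
tool_pos: [0.4329, 0.1457, 0.035]
tcp_rot: [-0.616, 3.08, 0.0]
wrist_force: [-2.1, -0.1, 4.6]
width: 0.38
grip_force: 35.3
```

Contact at the expected height. I'll release, rise and inspect.

Call:
{"api": "step_arm", "payload": {
  "commands": [
    {"dx": 0,"dy": 0,"dz": 0,"roll": 0,"fingers": 0.1},
    {"dx": 0,"dy": 0,"dz": 0,"roll": 0,"fingers": -0.2},
    {"dx": 0,"dy": 0,"dz": 0,"roll": 0,"fingers": -0.4},
    {"dx": 0,"dy": 0,"dz": 0,"roll": 0,"fingers": -0.4},
    {"dx": 0,"dy": 0,"dz": -0.05,"roll": 0,"fingers": -0.4},
    {"dx": 0,"dy": 0,"dz": -0.11,"roll": 0,"fingers": -0.4},
    {"dx": 0,"dy": 0,"dz": -0.17,"roll": 0,"fingers": -0.4},
    {"dx": 0,"dy": 0,"dz": -0.2,"roll": 0,"fingers": -0.4}
  ]
}}

```text
time: 48.82
tool_pos: [0.4345, 0.146, 0.2389]
tcp_rot: [-0.615, 3.074, 0.001]
wrist_force: [-0.2, 0.3, 0.2]
width: 0.698
grip_force: 0.0
```

Run:
```python
from h import *
c=calibration("wrist");p,d=read_camera("wrist");W=cloud(d,c);Z=W[...,2];cv2.imwrite("pics/w12.png",p);hsv=cv2.cvtColor(p,cv2.COLOR_BGR2HSV)
for n,x,y,rr in(("jar",.3976,.2307,.045),("bottle",.4316,.1448,.04)):
    m=(Z>.055)&(Z<.075)&(np.hypot(W[...,0]-x,W[...,1]-y)<rr);q=W[m];print(n,len(q),cv2.minEnclosingCircle(q[:,:2].astype(np.float32)),np.percentile(q[:,2],[5,95]))
L=(W[...,:2]-C)@np.array([[np.cos(YC),-np.sin(YC)],[np.sin(YC),np.cos(YC)]])
k=(hsv[...,2]<75)&(Z>.05)&(Z<.1)&(abs(L[...,1])<.013)&(L[...,0]<.06)&(L[...,0]>-.03);print("knob z",np.percentile(Z[k],[50,99]))
p,d=read_camera("scene");cv2.imwrite("pics/s2.png",p);print(read_state()["wrist_force"])
```

```text
jar 2940 ((0.3983518183231354, 0.2315225452184677), 0.029651088640093803) [0.06147496 0.06477439]
bottle 627 ((0.43127870559692383, 0.14563436806201935), 0.016589047387242317) [0.05851692 0.06851668]
knob z [0.06976526 0.07341627]
[ 0.43327679 -0.3693759   0.19489881]
```

View pics/s2.png

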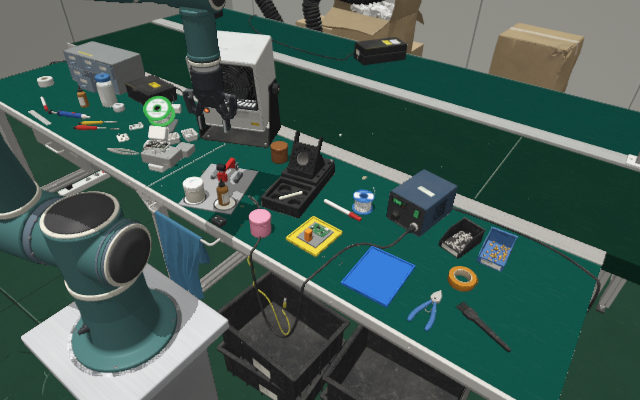

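The scene shows bottle (222,192) and jar (193,190) upright on their marks, the bar down, the carrier in the yellow tray (314,234), and the pliers and marker untouched. I'll hand it in.

```bash
python3 -c "
from workcell import *
print(finish_job())"
```

```text
the job is handed in; nothing more can be done
None
```

I handed the job in at about 49 s, verdict not shown: the carrier lies flat in the yellow tray about 2 mm off centre, the bar is fully down, the bottle and jar stand within about 1 mm of their starts, and the pliers and marker were not touched.

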